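# Load the ward carrier and wedge it tight

### The arm

A 6-joint arm with a two-finger parallel gripper is mounted at the origin on the work surface. World frame = base frame: x ahead of the robot, y to its left, z up, the work surface at z = 0. Lengths are in mm, angles in degrees, forces in N, time in s.
With the tool pointing down it reaches from about 350 to 850 mm from the base axis. Payload 8.1 kg.
Tool frame: the origin (TCP) lies midway between the tips of the shut fingers; the grasp point (between the pads) lies 19 mm behind it (hold_point_z is the distance from the TCP to the grasp point, in mm); z points along the fingers, y is the direction in which the jaws open and shut (so a half turn about z gives the same grasp; the last joint's range is limited). The gripper opens to 85 mm and grips with 20 to 120 N. Pads are 22 mm wide; open, the fingers measure 114 mm over their backs; the gripper's body (76 mm by 85 mm) begins 54 mm behind the grasp point. The pads swing forward as they close: fully open they stand 13 mm farther back than shut.
Start: joints at [-74.507, 7.471, 85.268, -0, 87.261, -4.893], TCP at [209.024, -562.418, 231.292] pointing down, gripper open.
Joint ranges: [-169.43, 169.43], [-51.17, 129.36], [1.28, 143.12], [-76.62, 256.62], [0, 156.53], [-152.29, 152.29]. Speed limits (degrees/s): [136.94, 136.94, 159.86, 180, 180, 180].

### API

Orientations are given as [roll, pitch, yaw] about the fixed x, y, z axes, in that order (R = Rz(yaw) Ry(pitch) Rx(roll)).
In Python, from bench import sense, snapshot, camera_params, hand_in, hold_point_z gives the robot as it stands.
- The arm moves only by the tool servo_tool, never from a script. Its argument "motion" is a list of rows, each a list of 7 numbers: the finger opening in mm, from 0 to 85.4, then the shift along the tool's x, y, z in mm, then the turn, a rotation vector about the tool's x, y, z in rad. A call has 1 to 10 rows; each row shifts and turns the pose as measured when the row begins, along the tool's axes as they then stand; what a row does not reach is not made up. A row lasts 1/10 s, in which the tool goes at most 50 mm and 8.59 degrees, less where a joint would pass 70% of its speed; a pose out of reach is approached as far as the arm can. A call with a gripper value outside its range is refused whole. The fingers move at their own pace and stop on an object; "force" is the grip in N (left out, the last holds). Time passes only in rows, so rows that do not move let the fingers close. It gives the time, the measured TCP pose, the force and the opening at its end, in the units of the state.
- sense(): the state, without advancing time (a new reading comes with each control period).
- snapshot(name): name is "side" or "top"; returns the picture (480x640x3 uint8, blue, green, red); there is no depth.
- camera_params(name): a dict with "fx", "fy", "cx", "cy" (pixels), "D" ([k1, k2, p1, p2, k3] as OpenCV has them; the pictures are not rectified), "R" (3x3) and "t" (3): a world point X has camera coordinates R X + t. Camera axes: x right, y down, z forward; pixel columns grow to the right and rows downward; lengths in mm; the calibration is good to about 2 mm. A picture is of the moment at which its call begins. camera_params takes no time and is no camera call.
- hand_in(): hands the job in, once; it reports no verdict.
The state is a dict: "time": time; "joint_pos": joint angles; "qd": joint speeds; "joint_efforts": joint torques, N m; "tool_pos": TCP position; "tcp_rot": TCP orientation; "ft_force": force on the tool from outside, world axes, zero at the start; "wrist_torque": the same for the moment, N m; "finger_gap": finger opening in mm.
Only numpy, scipy, OpenCV 4.12 (cv2) and the standard library are available. Lean on these libraries where they do the work, as an engineer would, in place of code of your own. Each camera call takes 0.05 s, during which the arm holds its last target. There are 200 camera calls.

### The job

Stand the three tall bottles upright in the delivery carrier, each in the place marked by the tag of its own cap's colour, and leave the two squat tubs where they are. Once all three are in, drive the wooden wedge, thin end first, into the gap at the end of the row until the bottles are packed tight together and the wedge stays jammed, then let go. Do not tip any bottle over.

Things in the scene. Friction and masses are not known exactly. Their poses are not given: they have to be found in the camera images.
- bottle_blue: Tall white round bottle, blue cap: 50 mm diameter, 95 mm tall, about 90 g. Straight sides 4 to 70 mm up, then shoulder and cap (40 mm diameter, 77 to 95 mm up). Loose, upright. Origin at the centre of its underside. In the row, hold it across the row (neighbours stand close) and keep a few mm from the one before: the wedge later pushes the row together.
- bottle_yellow: Tall white round bottle, yellow cap: 50 mm diameter, 95 mm tall, about 90 g. Straight sides 4 to 70 mm up, then shoulder and cap (40 mm diameter, 77 to 95 mm up). Loose, upright. Origin at the centre of its underside. In the row, hold it across the row (neighbours stand close) and keep a few mm from the one before: the wedge later pushes the row together.
- bottle_red: Tall white round bottle, red cap: 50 mm diameter, 95 mm tall, about 90 g. Straight sides 4 to 70 mm up, then shoulder and cap (40 mm diameter, 77 to 95 mm up). Loose, upright. Origin at the centre of its underside. In the row, hold it across the row (neighbours stand close) and keep a few mm from the one before: the wedge later pushes the row together.
- tub_blue: Squat white tub with a blue lid: 66 mm diameter, 50 mm tall. Loose; to be left alone. Origin at the centre of its underside.
- tub_red: Squat white tub with a red lid: 66 mm diameter, 50 mm tall. Loose; to be left alone. Origin at the centre of its underside.
- carrier: Green fixed tray for a row of 3 bottles. Origin on the counter under the middle place; y along the row, x across, away from robot. Plate top z=6 mm. A tight row stands at x=0, y=-50, 0, 50. Inner faces: closed end y=-75, wedge end y=+96 (x -35..90), 42 high; back wall x=30 (y<60), front x=-30 (y<36), 26 high. Last gap y 75..96 is open at front; plate there reaches x=-100. Load from the closed end.
- tag_blue: Flat blue tag, 36 x 40 x 4 mm, fixed on the carrier behind its back wall: the place in front of it is for the blue-capped bottle. Origin at the centre of its underside, 62 mm in carrier +x from the place's centre, at carrier y = -50, 0 or +50 mm (which is which changes); axes as the carrier's.
- tag_yellow: Flat yellow tag, 36 x 40 x 4 mm, fixed on the carrier behind its back wall: the place in front of it is for the yellow-capped bottle. Origin at the centre of its underside, 62 mm in carrier +x from the place's centre, at carrier y = -50, 0 or +50 mm (which is which changes); axes as the carrier's.
- tag_red: Flat red tag, 36 x 40 x 4 mm, fixed on the carrier behind its back wall: the place in front of it is for the red-capped bottle. Origin at the centre of its underside, 62 mm in carrier +x from the place's centre, at carrier y = -50, 0 or +50 mm (which is which changes); axes as the carrier's.
- wedge: Brown wood wedge, 110 g. Origin under the tail's centre (tail 80 x 28 x 42 mm: grip across y); x to the tip. Taper 36 high, 42 thick at x=40 to 6 at tip x=130. Straight face y=+14 goes on the wedge end, slant (y=-28 to +8) on the last bottle. Slide in along carrier +x; jams at carrier x -92..-80, y=82. Sliding takes under 10 N; stop at 15-20 N. After letting go, push its rear end (x=-40) to seat it.

How it is judged:
By the outcome, as a careful person would: the job done as asked, in the order asked, and still so for the second after the job is handed in, with the robot touching nothing.
It also fails if it takes over 128 s, if anything falls off the work surface, if the arm or the gripper's body presses on something with over 40 N, if the wrist force passes 120 N, or if a joint passes its speed limit or range.

## Working session

There is one attempt and no reset: what is moved stays moved. The work goes in short steps, Python scripts to look and compute and a tool call to move; the robot and the scene stay as the last step left them, time stands still between calls to the robot, and variables do not carry over. Pictures are saved under pics/ and viewed, about 12 in all and at most 16, crops included, and the job is handed in when it is done.

Besides the shell and the picture viewer there is one more tool, called after "Emit:" by a JSON object that holds its "name" and its "arguments". servo_tool: Moves the arm, as the interface text tells. Its arguments: {"type":"object","properties":{"motion":{"type":"array"},"force":{"type":"number"}},"required":["motion"]}

```bash
mkdir -p pics; ls
python3 - <<'E'
from bench import *
import cv2
for n in("side","top"):
    cv2.imwrite(f"pics/{n}0.png",snapshot(n)); p=camera_params(n); print(n,p)
print(sense(), hold_point_z)
E
```

```text
pics
side {'fx': 580.6610887057583, 'fy': 580.6610887057583, 'cx': 322.6844086748969, 'cy': 243.96683131060718, 'D': array([-0.09173372,  0.        ,  0.        ,  0.        ,  0.        ]), 'R': array([[ 0.99918743, -0.03752598,  0.01470631],
       [-0.01113499, -0.60769014, -0.79409615],
       [ 0.03873611,  0.79328714, -0.60761421]]), 't': array([-549.90425143,   23.7192704 , 1164.51061378])}
top {'fx': 494.7879267710676, 'fy': 494.7879267710676, 'cx': 322.6829306306068, 'cy': 242.29191350394618, 'D': array([0.03984409, 0.        , 0.        , 0.        , 0.        ]), 'R': array([[-0.02659116, -0.99957949, -0.01156532],
       [-0.99209166,  0.02780811, -0.1223963 ],
       [ 0.12266644,  0.0082192 , -0.99241392]]), 't': array([  3.76062211, 561.5849326 , 828.26592281])}
{'time': 0.1, 'joint_pos': array([-7.45073173e+01,  7.51239874e+00,  8.53237973e+01,  1.34936412e-03,
        8.72619245e+01, -4.89382421e+00]), 'qd': array([-0.06926404, -0.07992906, -0.12099208, -0.05774241,  0.032598  ,
        0.02715569]), 'joint_efforts': array([ 4.60581705e-04, -5.70950925e+01, -5.01942050e+01, -2.50241610e-04,
        8.12622631e-03,  5.28038004e-05]), 'tool_pos': array([ 208.89741637, -561.92383412,  230.32520948]), 'tcp_rot': array([-1.79902352e+02, -9.71341530e-03,  2.03864331e+01]), 'ft_force': array([ 0.30671715, -0.29983245, -0.17435275]), 'wrist_torque': array([-0.01003722,  0.0484676 , -0.00334273]), 'finger_gap': 85.41497167789704} 18.700000000000003
```

View pics/top0.png

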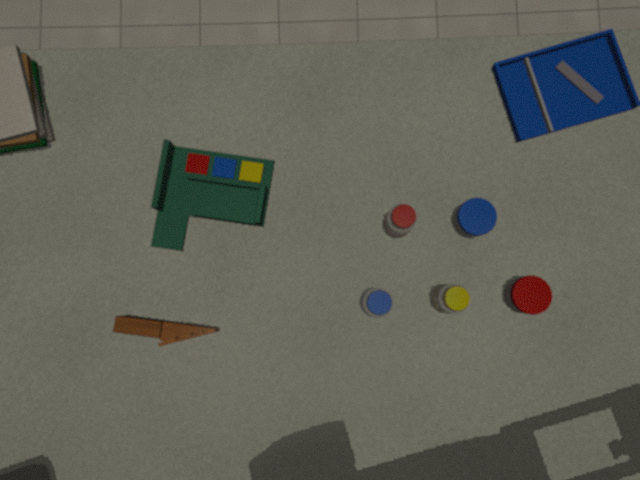

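View pics/side0.png

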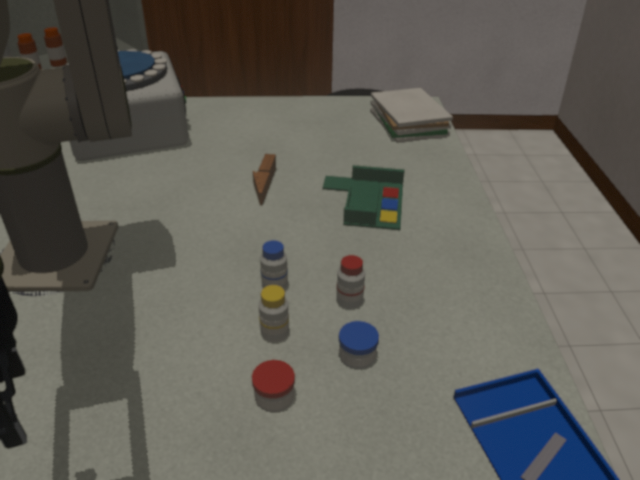

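Top view: the wedge is around (165,329) with its tip at (217,329). The carrier's closed end is on the right, at about (268,190), and its tags run yellow (251,171) at -50, blue (225,168) at 0, red (198,163) at +50. Bottle caps are at red (403,216), blue (378,302) and yellow (456,298). Next I'll measure by colour.

```bash
cat > h.py <<'E'
from bench import *
import cv2, numpy as np
P={n:camera_params(n) for n in("side","top")}
def px2w(n,uv,z):
    p=P[n];K=np.array([[p['fx'],0,p['cx']],[0,p['fy'],p['cy']],[0,0,1]])
    q=cv2.undistortPoints(np.array(uv,float).reshape(-1,1,2),K,p['D']).reshape(-1,2)
    d=np.c_[q,np.ones(len(q))]@p['R']; c=-p['R'].T@p['t']
    return (c+d*((z-c[2])/d[:,2])[:,None])
def blobs(n,img,col,amin=60):
    h=cv2.cvtColor(img,cv2.COLOR_BGR2HSV);H,S,V=cv2.split(h)
    m={'red':((H<4)|(H>172))&(S>150),'blue':(H>100)&(H<125)&(S>110),'yellow':(H>22)&(H<35)&(S>140),'wood':(H>=5)&(H<18)&(S>110),'green':(H>60)&(H<95)&(S>90)}[col]&(V>35)
    m=m.astype(np.uint8);k,l,s,c=cv2.connectedComponentsWithStats(m)
    return [(c[i].round(1),s[i].tolist(),l==i) for i in range(1,k) if s[i,4]>amin]
E
python3 - <<'E'
from h import *
for n in P:
    im=cv2.imread(f"pics/{n}0.png")
    for col in('red','blue','yellow','wood','green'):
        for c,s,m in blobs(n,im,col):
            if col in('wood','green') :
                ct=max(cv2.findContours(m.astype(np.uint8),0,2)[0],key=cv2.contourArea)
                a=cv2.approxPolyDP(ct,2,True).reshape(-1,2)
                print(n,col,s); print(np.c_[a,px2w(n,a,40)[:,:2].round(),px2w(n,a,6)[:,:2].round()].tolist() if s[4]>300 else '')
            else: print(n,col,c,s,*[px2w(n,c,z)[0,:2].round(1) for z in(95,10,50)])
im=cv2.imread("pics/top0.png")[100:400,90:320]
cv2.imwrite("pics/c1.png",cv2.resize(im[20:260],None,fx=2.5,fy=2.5,interpolation=cv2.INTER_CUBIC))
E
```

```text
side red [390.4 192.2] [384, 188, 14, 9, 106] [691.7  77.9] [716.5 211.9] [704.8 148.9]
side red [351.5 262.4] [342, 256, 20, 14, 208] [ 593.6 -148.9] [605.5 -45. ] [599.9 -93.9]
side red [272.8 377. ] [253, 361, 41, 33, 1070] [ 464.1 -399.8] [ 458.7 -329.3] [ 461.3 -362.5]
side blue [134.2  62.1] [119, 52, 34, 24, 544] [ -9.5 851.8] [ -77.8 1088.6] [-45.6 977.1]
side blue [389.3 203.5] [381, 198, 17, 12, 165] [683.9  35.8] [707.7 164.2] [696.5 103.8]
side blue [272.7 247.3] [264, 241, 19, 13, 199] [ 455.2 -103.3] [448.6   6.6] [451.7 -45.1]
side blue [358.5 336.2] [340, 322, 38, 30, 909] [ 590.8 -324.5] [ 602.2 -244.1] [ 596.8 -281.9]
side blue [530.  429.6] [455, 369, 164, 111, 9611] [ 801.3 -498.9] [ 840.8 -441.6] [ 822.2 -468.6]
side yellow [388.2 216.1] [380, 211, 17, 12, 174] [676.   -8.4] [698.8 114.1] [688.1  56.4]
side yellow [272.4 294. ] [262, 285, 22, 20, 337] [ 458.5 -227.6] [ 452.3 -134.2] [ 455.2 -178.1]
side wood [142, 0, 191, 96, 16213]
[[142.0, 0.0, -206.0, 1820.0, -241.0, 1955.0], [149.0, 48.0, -33.0, 1148.0, -59.0, 1250.0], [162.0, 49.0, 17.0, 1135.0, -7.0, 1236.0
[... 2898 characters left out ...]
4.0], [152.0, 205.0, 635.0, 285.0, 642.0, 297.0], [155.0, 207.0, 631.0, 280.0, 638.0, 291.0], [169.0, 142.0, 748.0, 256.0, 759.0, 267.0]]
top green [153, 147, 121, 103, 5868]
[[173.0, 149.0, 735.0, 249.0, 746.0, 260.0], [168.0, 189.0, 663.0, 257.0, 671.0, 268.0], [162.0, 207.0, 631.0, 267.0, 638.0, 279.0], [164.0, 208.0, 629.0, 264.0, 636.0, 275.0], [158.0, 212.0, 622.0, 274.0, 629.0, 286.0], [153.0, 245.0, 564.0, 282.0, 569.0, 294.0], [181.0, 249.0, 556.0, 234.0, 560.0, 244.0], [188.0, 214.0, 617.0, 222.0, 624.0, 232.0], [248.0, 223.0, 598.0, 118.0, 604.0, 123.0], [260.0, 221.0, 601.0, 97.0, 607.0, 101.0], [272.0, 161.0, 708.0, 74.0, 718.0, 78.0], [176.0, 147.0, 738.0, 244.0, 749.0, 254.0]]
```

View pics/c1.png

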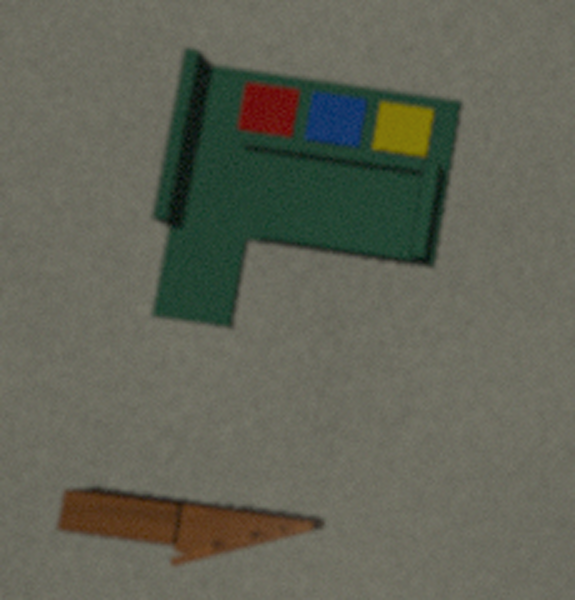

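```bash
cat > plan.py <<'E'
import sys,numpy as np
from bench import sense
from scipy.spatial.transform import Rotation as R
# plan.py x y z yaw n [c]: rows (shift, turn in tool axes) to a world pose, or carrier-frame xy with c
O=np.array([646.5,175.6]);a=np.radians(-10);C=np.array([[np.cos(a),-np.sin(a)],[np.sin(a),np.cos(a)]])
s=sense();p=np.array(s['tool_pos']);r=R.from_euler('xyz',s['tcp_rot'],degrees=True)
print('t',round(s['time'],1),'tcp',p.round(1),'carr',(C.T@(p[:2]-O)).round(1),'rot',np.round(s['tcp_rot'],1),'F',s['ft_force'].round(1),'gap',round(s['finger_gap'],1),'q',s['joint_pos'].round(0))
if len(sys.argv)>5:
    x,y,z,yaw=map(float,sys.argv[1:5]);n=int(sys.argv[5])
    t=np.array([x,y,z]);
    if len(sys.argv)>6: t[:2]=O+C@t[:2]; print('target',t.round(1))
    d=(t-p)/n; rv=(r.inv()*R.from_euler('xyz',[180,0,yaw],degrees=True)).as_rotvec()/n
    for i in range(n):
        print([*r.inv().apply(d).round(1),*rv.round(3)]); r=r*R.from_rotvec(rv)
E
python3 plan.py 459 -223.5 180 80 10
```

```text
t 0.1 tcp [ 208.9 -561.9  230.3] carr [-302.9 -802.3] rot [-179.9   -0.    20.4] F [ 0.3 -0.3 -0.2] gap 85.4 q [-75.   8.  85.   0.  87.  -5.]
[np.float64(35.2), np.float64(-23.0), np.float64(5.1), np.float64(-0.0), np.float64(-0.0), np.float64(-0.104)]
[np.float64(37.4), np.float64(-19.2), np.float64(5.1), np.float64(-0.0), np.float64(-0.0), np.float64(-0.104)]
[np.float64(39.2), np.float64(-15.2), np.float64(5.1), np.float64(-0.0), np.float64(-0.0), np.float64(-0.104)]
[np.float64(40.6), np.float64(-11.1), np.float64(5.1), np.float64(-0.0), np.float64(-0.0), np.float64(-0.104)]
[np.float64(41.5), np.float64(-6.8), np.float64(5.1), np.float64(-0.0), np.float64(-0.0), np.float64(-0.104)]
[np.float64(42.0), np.float64(-2.4), np.float64(5.0), np.float64(-0.0), np.float64(-0.0), np.float64(-0.104)]
[np.float64(42.0), np.float64(1.9), np.float64(5.0), np.float64(-0.0), np.float64(-0.0), np.float64(-0.104)]
[np.float64(41.6), np.float64(6.3), np.float64(5.0), np.float64(-0.0), np.float64(-0.0), np.float64(-0.104)]
[np.float64(40.7), np.float64(10.6), np.float64(5.0), np.float64(-0.0), np.float64(-0.0), np.float64(-0.104)]
[np.float64(39.4), np.float64(14.7), np.float64(5.0), np.float64(-0.0), np.float64(-0.0), np.float64(-0.104)]
```

Emit:
{"name": "servo_tool", "arguments": {"motion": [[85,35,-23,5,0,0,-0.104],[85,37,-19,5,0,0,-0.104],[85,39,-15,5,0,0,-0.104],[85,41,-11,5,0,0,-0.104],[85,42,-7,5,0,0,-0.104],[85,42,-2,5,0,0,-0.104],[85,42,2,5,0,0,-0.104],[85,42,6,5,0,0,-0.104],[85,41,11,5,0,0,-0.104],[85,39,15,5,0,0,-0.104]], "force": 40}}

```text
time: 1.1
tool_pos: [458.3, -210.1, 174.6]
tcp_rot: [-179.7, -0.2, 81.7]
ft_force: [0.6, -0.4, 0.7]
finger_gap: 85.1
```

```bash
sed -i 's/print(\[\*r/print([float(v) for v in [*r/; s/rv.round(3)\])/rv.round(3)]])/' plan.py; python3 plan.py 459 -223.5 120 80 4
```

```text
t 1.1 tcp [ 458.3 -210.1  174.6] carr [-118.4 -412.6] rot [-179.7   -0.2   81.7] F [ 0.6 -0.4  0.7] gap 85.1 q [-31.  -5. 104.   0.  81. -22.]
[-3.3, 0.7, 13.6, -0.001, -0.001, 0.007]
[-3.3, 0.7, 13.6, -0.001, -0.001, 0.007]
[-3.3, 0.7, 13.6, -0.001, -0.001, 0.007]
[-3.3, 0.7, 13.7, -0.001, -0.001, 0.007]
```

Emit:
{"name": "servo_tool", "arguments": {"motion": [[85,-4,1,14,0,0,0.007],[85,-4,1,14,0,0,0.007],[85,-3,1,14,0,0,0.007],[85,-3,0,0,0,0,0],[85,0,0,0,0,0,0]]}}

```text
time: 1.6
tool_pos: [458.8, -221.6, 127.2]
tcp_rot: [-179.5, -0.4, 80.7]
ft_force: [-0.3, 0.6, -0.6]
finger_gap: 84.7
```

```bash
python3 plan.py 459 -223.5 33 80 5
```

```text
t 1.6 tcp [ 458.8 -221.6  127.2] carr [-115.9 -423.8] rot [-179.5   -0.4   80.7] F [-0.3  0.6 -0.6] gap 84.7 q [-32.  -2. 106.   0.  76. -22.]
[-0.5, 0.3, 18.8, -0.002, -0.001, 0.003]
[-0.5, 0.2, 18.8, -0.002, -0.001, 0.003]
[-0.4, 0.2, 18.8, -0.002, -0.001, 0.003]
[-0.4, 0.2, 18.8, -0.002, -0.001, 0.003]
[-0.4, 0.1, 18.8, -0.002, -0.001, 0.003]
```

Emit:
{"name": "servo_tool", "arguments": {"motion": [[85,0,0,19,-0.002,-0.001,0.003],[85,-1,0,19,-0.002,-0.001,0.003],[85,0,0,19,-0.002,-0.001,0.003],[85,-1,0,19,-0.002,-0.001,0.003],[85,0,0,18,-0.002,-0.001,0.003],[85,0,0,0,0,0,0],[40,0,0,0,0,0,0],[40,0,0,0,0,0,0],[40,0,0,0,0,0,0],[40,0,0,0,0,0,0]]}}

```text
time: 2.6
tool_pos: [459.2, -234.0, 38.5]
tcp_rot: [179.3, 0.2, 78.9]
ft_force: [0.3, 0.2, -0.3]
finger_gap: 48.4
```

```bash
python3 plan.py 459 -223.5 160 80 5; python3 -c "
from h import *
cv2.imwrite('pics/p1.png',snapshot('side')[200:400,180:440].repeat(3,0).repeat(3,1))"
```

```text
t 2.6 tcp [ 459.2 -234.    38.5] carr [-113.3 -435.9] rot [179.3   0.2  78.9] F [ 0.3  0.2 -0.3] gap 48.4 q [-33.   4. 110.   0.  65. -22.]
[2.0, -0.2, -24.3, 0.002, 0.001, -0.004]
[2.0, -0.2, -24.3, 0.002, 0.001, -0.004]
[2.0, -0.3, -24.3, 0.002, 0.001, -0.004]
[2.0, -0.3, -24.3, 0.002, 0.001, -0.004]
[2.0, -0.4, -24.3, 0.002, 0.001, -0.004]
```

View pics/p1.png

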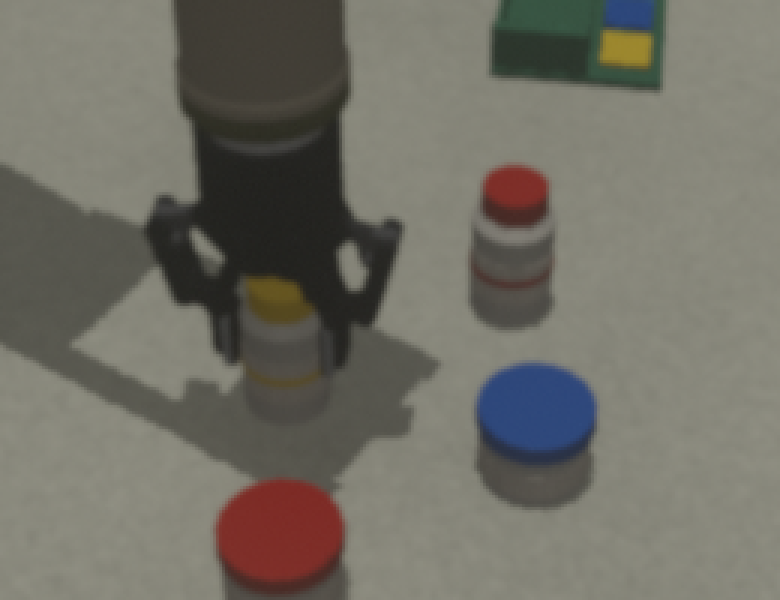

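The grip on yellow is off-centre: TCP y is -234 against the bottle's -223.5, because the descent drifted. I'll reopen, re-centre and close again.

Emit:
{"name": "servo_tool", "arguments": {"motion": [[85,0,0,0,0,0,0],[85,0,0,0,0,0,0],[85,3,0,1,0.01,0,-0.01],[85,3,0,1,0,0,-0.01],[85,3,0,1,0,0,0],[85,0,0,0,0,0,0],[85,0,0,0,0,0,0]]}}

```text
time: 3.35
tool_pos: [461.9, -224.1, 36.1]
tcp_rot: [179.9, 0.2, 80.2]
ft_force: [0.5, 0.4, 0.9]
finger_gap: 85.0
```

```bash
python3 plan.py 459 -223.5 33 80 1; python3 -c "
from h import *
for n in P:
  for c,s,m in blobs(n,snapshot(n),'yellow',40): print(n,c,s,px2w(n,c,95).round(0))"
```

```text
t 3.4 tcp [ 461.9 -224.1   36.1] carr [-112.4 -425.7] rot [179.9   0.2  80.2] F [0.5 0.4 0.9] gap 85.0 q [-31.   5. 110.  -0.  65. -22.]
[0.1, -3.0, 3.1, 0.002, 0.004, 0.004]
side [388.2 216. ] [380, 211, 17, 11, 170] [[676.  -8.  95.]]
side [273.7 297.5] [263, 289, 22, 19, 306] [[ 461. -236.   95.]]
top [250.9 171.1] [239, 160, 25, 23, 444] [[676. 103.  95.]]
```

Emit:
{"name": "servo_tool", "arguments": {"motion": [[85,-4,0,1,0,0,0],[85,-3,0,1,0,0,0],[85,0,0,0,0,0,0],[85,0,0,0,0,0,0]]}}

```text
time: 3.85
tool_pos: [460.5, -232.2, 34.1]
tcp_rot: [179.9, 0.2, 80.2]
ft_force: [0.1, -0.1, -0.4]
finger_gap: 84.9
```

Emit:
{"name": "servo_tool", "arguments": {"motion": [[40,0,0,0,0,0,0],[40,0,0,0,0,0,0],[40,0,0,0,0,0,0],[40,0,0,0,0,0,0],[40,0,0,0,0,0,0]]}}

```text
time: 4.35
tool_pos: [460.5, -232.3, 34.2]
tcp_rot: [179.9, 0.2, 80.2]
ft_force: [0.1, 0.2, 0.4]
finger_gap: 48.7
```

```bash
python3 plan.py 461 -231 165 80 5
```

```text
t 4.3 tcp [ 460.5 -232.3   34.2] carr [-112.3 -434. ] rot [179.9   0.2  80.2] F [0.1 0.2 0.4] gap 48.7 q [-32.   5. 109.  -0.  65. -22.]
[0.2, 0.1, -26.2, 0.0, 0.001, 0.001]
[0.2, 0.1, -26.2, 0.0, 0.001, 0.001]
[0.2, 0.1, -26.2, 0.0, 0.001, 0.001]
[0.2, 0.1, -26.2, 0.0, 0.001, 0.001]
[0.3, 0.1, -26.2, 0.0, 0.001, 0.001]
```

Emit:
{"name": "servo_tool", "arguments": {"motion": [[40,0,0,-10,0,0,0],[40,0,0,-26,0,0,0],[40,0,0,-30,0,0,0],[40,0,0,-30,0,0,0],[40,0,0,-25,0,0,0],[40,0,0,0,0,0,0],[40,0,0,0,0,0,0]]}}

```text
time: 5.05
tool_pos: [459.0, -230.6, 161.5]
tcp_rot: [180.0, 0.2, 80.2]
ft_force: [0.2, 0.3, -0.6]
finger_gap: 49.0
```

```bash
python3 plan.py 0 -48 170 80 10 c
```

```text
t 5.0 tcp [ 459.  -230.6  161.5] carr [-114.1 -432.6] rot [180.    0.2  80.2] F [ 0.2  0.3 -0.6] gap 49.0 q [-32.  -3. 104.  -0.  80. -22.]
target [638.2 128.3 170. ]
[38.4, 11.5, -1.0, 0.0, 0.0, 0.0]
[38.4, 11.5, -1.0, 0.0, 0.0, 0.0]
[38.4, 11.5, -1.0, 0.0, 0.0, 0.0]
[38.4, 11.5, -0.9, 0.0, 0.0, 0.0]
[38.4, 11.5, -0.9, 0.0, 0.0, 0.0]
[38.4, 11.5, -0.9, 0.0, 0.0, 0.0]
[38.4, 11.5, -0.9, 0.0, 0.0, 0.0]
[38.4, 11.4, -0.9, 0.0, 0.0, 0.0]
[38.4, 11.4, -0.9, 0.0, 0.0, 0.0]
[38.5, 11.4, -0.9, 0.0, 0.0, 0.0]
```

Emit:
{"name": "servo_tool", "arguments": {"motion": [[40,20,6,-1,0,0,0],[40,40,12,-1,0,0,0],[40,45,14,-1,0,0,0],[40,45,14,-1,0,0,0],[40,45,14,-1,0,0,0],[40,45,14,-1,0,0,0],[40,45,14,-1,0,0,0],[40,40,10,-1,0,0,0],[40,20,6,0,0,0,0],[40,10,3,0,0,0,0]]}}

```text
time: 6.05
tool_pos: [623.2, 112.7, 152.2]
tcp_rot: [-178.9, 0.4, 79.9]
ft_force: [0.1, -0.2, -0.8]
finger_gap: 48.8
```

```bash
python3 plan.py 0 -48 150 80 3 c
```

```text
t 6.0 tcp [623.2 112.7 152.2] carr [-12.  -65.9] rot [-178.9    0.4   79.9] F [ 0.1 -0.2 -0.8] gap 48.8 q [ 6. 16. 84. -0. 81. 16.]
target [638.2 128.3 150. ]
[6.0, 4.0, 0.6, -0.006, 0.002, -0.001]
[6.0, 4.0, 0.7, -0.006, 0.002, -0.001]
[6.0, 4.0, 0.7, -0.006, 0.002, -0.001]
```

Emit:
{"name": "servo_tool", "arguments": {"motion": [[40,4,3,0,-0.006,0,0],[40,4,4,0,-0.006,0,0],[40,3,3,0,-0.006,0,0],[40,0,0,0,0,0,0],[40,0,0,0,0,0,0]]}}

```text
time: 6.55
tool_pos: [633.9, 119.5, 148.6]
tcp_rot: [-179.8, 0.5, 79.8]
ft_force: [0.2, -0.0, -0.4]
finger_gap: 48.6
```

```bash
python3 plan.py 0 -48 55 80 5 c; python3 -c "
from h import *
a=snapshot('top')[110:260,140:300].repeat(3,0).repeat(3,1);b=snapshot('side')[100:250,300:460].repeat(3,0).repeat(3,1)
cv2.imwrite('pics/p2.png',cv2.resize(np.hstack([a,b]),(800,375)))"
```

```text
t 6.5 tcp [633.9 119.5 148.6] carr [ -2.7 -57.5] rot [-179.8    0.5   79.8] F [ 0.2 -0.  -0.4] gap 48.6 q [ 6. 18. 82. -0. 80. 17.]
target [638.2 128.3  55. ]
[2.1, 0.6, 18.7, -0.001, 0.002, -0.001]
[2.0, 0.6, 18.7, -0.001, 0.002, -0.001]
[2.0, 0.6, 18.7, -0.001, 0.002, -0.001]
[2.0, 0.6, 18.7, -0.001, 0.002, -0.001]
[1.9, 0.6, 18.7, -0.001, 0.002, -0.001]
```

View pics/p2.png

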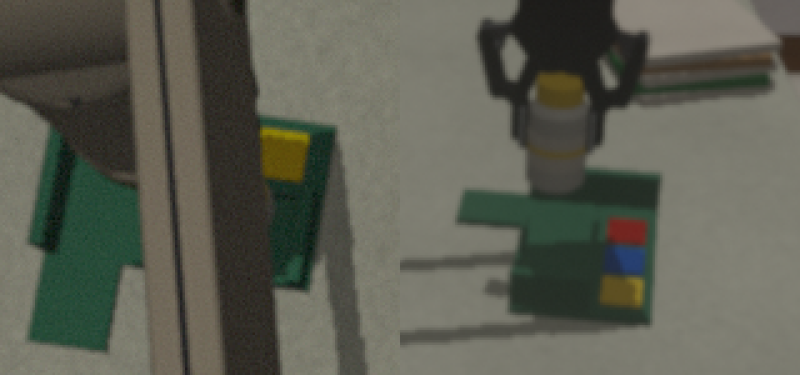

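Emit:
{"name": "servo_tool", "arguments": {"motion": [[40,2,1,10,0,0,0],[40,2,1,18,0,0,0],[40,2,1,18,0,0,0],[40,2,0,18,0,0,0],[40,1,0,12,0,0,0],[40,0,0,3,0,0,0],[40,0,0,0,0,0,0]]}}

```text
time: 7.35
tool_pos: [638.6, 126.3, 65.5]
tcp_rot: [-179.9, 0.5, 79.7]
ft_force: [0.0, -0.3, -0.0]
finger_gap: 49.0
```

```bash
python3 plan.py 0 -48 55 80 1 c; python3 -c "
from h import *
s=sense();z=s['tool_pos'][2]-34+95
for c,s,m in blobs('side',snapshot('side'),'yellow',40): print(c,s,px2w('side',c,z).round(1))"
```

```text
t 7.3 tcp [638.6 126.3  65.5] carr [  0.8 -49.9] rot [-179.9    0.5   79.7] F [ 0.  -0.3 -0. ] gap 49.0 q [ 7. 23. 85. -0. 72. 17.]
target [638.2 128.3  55. ]
[2.0, -0.8, 10.5, -0.003, 0.008, -0.006]
[363.3 169.7] [355, 164, 18, 12, 163] [[637.3 116.  126.5]]
[388.4 216.1] [381, 211, 16, 11, 158] [[667.9 -53.9 126.5]]
```

Emit:
{"name": "servo_tool", "arguments": {"motion": [[40,2,-1,4,0,0.004,0],[40,2,0,4,0,0.004,0],[40,1,0,4,0,0,0],[40,0,0,2,0,0,0],[40,0,0,0,0,0,0]]}}

```text
time: 7.9
tool_pos: [640.8, 132.0, 54.1]
tcp_rot: [179.8, -0.1, 79.7]
ft_force: [-0.5, 0.0, -0.9]
finger_gap: 48.8
```

```bash
python3 plan.py 0 -45 41 80 3 c
```

```text
t 7.9 tcp [640.8 132.   54.1] carr [  2.  -43.9] rot [ 1.798e+02 -1.000e-01  7.970e+01] F [-0.5  0.  -0.9] gap 48.8 q [ 7. 24. 85.  0. 71. 17.]
target [638.7 131.3  41. ]
[-0.4, -0.7, 4.3, 0.001, -0.001, -0.002]
[-0.4, -0.7, 4.4, 0.001, -0.001, -0.002]
[-0.4, -0.7, 4.4, 0.001, -0.001, -0.002]
```

Emit:
{"name": "servo_tool", "arguments": {"motion": [[40,-0.5,-1,5,0,0,0],[40,-0.5,-1,5,0,0,0],[40,0,0,3,0,0,0],[40,0,0,1,0,0,0],[40,0,0,0,0,0,0]]}}

```text
time: 8.4
tool_pos: [639.4, 131.6, 40.4]
tcp_rot: [179.7, -0.2, 79.7]
ft_force: [0.3, -0.2, -0.7]
finger_gap: 48.8
```

Emit:
{"name": "servo_tool", "arguments": {"motion": [[40,0,0,1,0,0,0],[40,0,0,0,0,0,0],[70,0,0,0,0,0,0],[75,0,0,0,0,0,0],[85,0,0,0,0,0,0],[85,0,0,-10,0,0,0],[85,0,0,-30,0,0,0],[85,0,0,-35,0,0,0],[85,0,0,-35,0,0,0],[85,0,0,-20,0,0,0]]}}

```text
time: 9.4
tool_pos: [635.6, 130.8, 171.0]
tcp_rot: [-179.8, -0.0, 79.7]
ft_force: [-0.1, 0.1, 0.0]
finger_gap: 85.0
```

```bash
python3 -c "
from h import *
for c,s,m in blobs('side',snapshot('side'),'yellow',40): print(c,s,px2w('side',c,101).round(1))"; python3 plan.py 455 -101 150 80 8
```

```text
[363.4 177.2] [355, 171, 18, 14, 184] [[640.1 128.4 101. ]]
[387.9 216.3] [381, 211, 16, 11, 148] [[673.7 -17.7 101. ]]
t 9.4 tcp [637.2 131.  174.7] carr [ -1.4 -45.5] rot [ 1.80e+02 -1.00e-01  7.97e+01] F [1.  0.4 3.5] gap 84.8 q [ 7. 17. 80.  0. 83. 17.]
[-32.6, -17.2, 3.0, 0.0, -0.0, -0.001]
[-32.6, -17.2, 3.0, 0.0, -0.0, -0.001]
[-32.6, -17.2, 3.0, 0.0, -0.0, -0.001]
[-32.6, -17.3, 3.0, 0.0, -0.0, -0.001]
[-32.6, -17.3, 3.0, 0.0, -0.0, -0.001]
[-32.6, -17.3, 3.1, 0.0, -0.0, -0.001]
[-32.5, -17.3, 3.1, 0.0, -0.0, -0.001]
[-32.5, -17.4, 3.1, 0.0, -0.0, -0.001]
```

Emit:
{"name": "servo_tool", "arguments": {"motion": [[85,-20,-10,2,0,0,0],[85,-35,-18,3,0,0,0],[85,-38,-20,3,0,0,0],[85,-38,-20,3,0,0,0],[85,-38,-20,3,0,0,0],[85,-38,-20,3,0,0,0],[85,-30,-16,3,0,0,0],[85,-15,-8,0,0,0,0],[85,0,0,0,0,0,0],[85,0,0,0,0,0,0]]}}

```text
time: 10.45
tool_pos: [458.9, -99.7, 159.3]
tcp_rot: [179.2, -0.2, 79.7]
ft_force: [-0.1, 0.0, -0.3]
finger_gap: 85.3
```

```bash
python3 plan.py 455 -101 75 80 4; python3 -c "
from h import *
for c,s,m in blobs('top',snapshot('top'),'yellow',40): print(c,s,px2w('top',c,101).round(1))"
```

```text
t 10.4 tcp [458.9 -99.7 159.3] carr [-136.9 -303.7] rot [179.2  -0.2  79.7] F [-0.1  0.  -0.3] gap 85.3 q [-19. -11. 111.   0.  79.  -9.]
[-0.6, -1.2, 21.1, 0.004, -0.001, -0.001]
[-0.6, -1.1, 21.1, 0.004, -0.001, -0.001]
[-0.5, -1.1, 21.1, 0.004, -0.001, -0.001]
[-0.5, -1.0, 21.1, 0.004, -0.001, -0.001]
[250.8 171.1] [239, 160, 25, 23, 445] [[674.  102.4 101. ]]
[228.6 191.7] [217, 180, 25, 25, 471] [[640.6 138.9 101. ]]
```

```bash
python3 -c "
from h import *
for c,s,m in blobs('side',snapshot('side'),'yellow',40): print(c,s,px2w('side',c,101).round(1))
for n,b in (('top',(140,170,150,120)),('side',(320,150,100,90))):
    im=snapshot(n);x,y,w,h=b;y-=30*(n=='top')
    cv2.imwrite(f'pics/y_{n}.png',cv2.resize(im[y:y+h,x:x+w],None,fx=4,fy=4,interpolation=2))
a=cv2.imread('pics/y_top.png');b=cv2.imread('pics/y_side.png');b=cv2.copyMakeBorder(b,0,a.shape[0]-b.shape[0],0,0,0)
cv2.imwrite('pics/p3.png',cv2.resize(np.hstack([a,b]),None,fx=.8,fy=.8))"
```

```text
[363.4 176.6] [355, 170, 18, 15, 213] [[640.4 130.9 101. ]]
[388.3 216.1] [380, 211, 17, 12, 172] [[674.6 -17.1 101. ]]
```

View pics/p3.png

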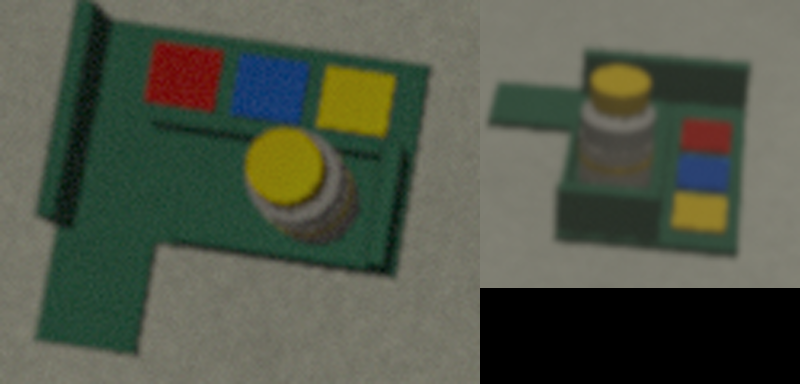

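Emit:
{"name": "servo_tool", "arguments": {"motion": [[85,-0.6,-1,15,0.004,0,0],[85,-0.6,-1,21,0.004,0,0],[85,-0.6,-1,21,0,0,0],[85,-0.5,-1,15,0,0,0],[85,0,0,5,0,0,0],[85,0,0,0,0,0,0],[85,0,0,0,0,0,0]]}}

```text
time: 11.35
tool_pos: [456.1, -96.4, 74.6]
tcp_rot: [179.9, -0.3, 80.2]
ft_force: [0.2, 0.8, 0.8]
finger_gap: 84.7
```

```bash
python3 plan.py 455 -101 34 80 4
```

```text
t 11.3 tcp [456.1 -96.4  74.6] carr [-140.3 -301. ] rot [179.9  -0.3  80.2] F [0.2 0.8 0.8] gap 84.7 q [-18.  -6. 116.   0.  70.  -9.]
[-1.2, -0.1, 10.1, 0.0, -0.001, 0.001]
[-1.2, -0.1, 10.1, 0.0, -0.001, 0.001]
[-1.2, -0.1, 10.1, 0.0, -0.001, 0.001]
[-1.2, -0.1, 10.1, 0.0, -0.001, 0.001]
```

Yellow is upright in the front-right place, and the cameras put it at about carrier y -40, 10 mm clear of the closed end. I'll slide it back using blue. Next, blue's grasp.

Emit:
{"name": "servo_tool", "arguments": {"motion": [[85,-1.5,0,10,0,0,0],[85,-1.5,0,12,0,0,0],[85,-1,0,10,0,0,0],[85,-1,0,5,0,0,0],[85,0,0,2,0,0,0],[85,0,0,0,0,0,0]]}}

```text
time: 11.95
tool_pos: [456.7, -102.1, 33.7]
tcp_rot: [179.7, -0.2, 80.2]
ft_force: [0.1, -0.9, 0.4]
finger_gap: 85.3
```

```bash
python3 plan.py 455 -100 34 80 1
```

```text
t 11.9 tcp [ 456.7 -102.1   33.7] carr [-138.7 -306.4] rot [179.7  -0.2  80.2] F [ 0.1 -0.9  0.4] gap 85.3 q [-19.  -2. 117.   0.  65.  -9.]
[1.8, -2.0, -0.3, 0.005, -0.004, 0.004]
```

Emit:
{"name": "servo_tool", "arguments": {"motion": [[85,1.5,-1.5,0,0.005,0,0],[85,0,0,0,0,0,0],[40,0,0,0,0,0,0],[40,0,0,0,0,0,0],[40,0,0,0,0,0,0],[40,0,0,0,0,0,0],[40,0,0,0,0,0,0]]}}

```text
time: 12.65
tool_pos: [456.6, -100.5, 35.3]
tcp_rot: [179.9, -0.2, 80.3]
ft_force: [-0.1, -0.1, -1.0]
finger_gap: 49.2
```

Emit:
{"name": "servo_tool", "arguments": {"motion": [[40,0,0,-10,0,0,0],[40,0,0,-26,0,0,0],[40,0,0,-30,0,0,0],[40,0,0,-30,0,0,0],[40,0,0,-25,0,0,0],[40,0,0,-10,0,0,0],[40,0,0,0,0,0,0]]}}

```text
time: 13.35
tool_pos: [454.6, -100.4, 172.8]
tcp_rot: [-180.0, -0.2, 80.2]
ft_force: [0.3, -0.0, -2.1]
finger_gap: 48.9
```

```bash
python3 plan.py 0 18 165 80 8 c
```

```text
t 13.3 tcp [ 454.6 -100.4  172.8] carr [-141.1 -305.2] rot [-180.    -0.2   80.2] F [ 0.3 -0.  -2.1] gap 48.9 q [-19. -12. 110.   0.  82.  -9.]
target [649.6 193.3 165. ]
[40.3, 17.8, 1.1, -0.0, -0.001, 0.001]
[40.3, 17.8, 1.1, -0.0, -0.001, 0.001]
[40.3, 17.8, 1.1, -0.0, -0.001, 0.001]
[40.3, 17.7, 1.1, -0.0, -0.001, 0.001]
[40.4, 17.7, 1.0, -0.0, -0.001, 0.001]
[40.4, 17.7, 1.0, -0.0, -0.001, 0.001]
[40.4, 17.7, 1.0, -0.0, -0.001, 0.001]
[40.4, 17.7, 1.0, -0.0, -0.001, 0.001]
```

Emit:
{"name": "servo_tool", "arguments": {"motion": [[40,20,9,0,0,0,0],[40,40,18,0,0,0,0],[40,45,20,0,0,0,0],[40,45,20,0,0,0,0],[40,45,20,0,0,0,0],[40,45,20,0,0,0,0],[40,40,18,0,0,0,0],[40,25,10,0,0,0,0],[40,10,5,0,0,0,0],[40,0,0,0,0,0,0]]}}

```text
time: 14.35
tool_pos: [645.5, 196.0, 153.6]
tcp_rot: [-178.9, 0.2, 80.0]
ft_force: [-0.2, -0.6, -0.8]
finger_gap: 48.6
```

```bash
python3 plan.py 0 18 150 80 3 c
```

```text
t 14.3 tcp [645.5 196.  153.6] carr [-4.6 19.9] rot [-178.9    0.2   80. ] F [-0.2 -0.6 -0.8] gap 48.6 q [12. 22. 76.  0. 83. 22.]
target [649.6 193.3 150. ]
[-0.6, 1.5, 1.2, -0.006, 0.001, 0.0]
[-0.6, 1.5, 1.2, -0.006, 0.001, 0.0]
[-0.6, 1.5, 1.2, -0.006, 0.001, 0.0]
```

Emit:
{"name": "servo_tool", "arguments": {"motion": [[40,0,1.5,10,-0.006,0,0],[40,0,1,18,-0.006,0,0],[40,0,1,18,-0.006,0,0],[40,0,1,18,0,0,0],[40,0,0,14,0,0,0],[40,0,0,4,0,0,0],[40,0,0,0,0,0,0]]}}

```text
time: 15.05
tool_pos: [643.5, 188.1, 59.7]
tcp_rot: [-179.5, 0.4, 79.8]
ft_force: [-0.7, 0.8, -1.6]
finger_gap: 49.3
```

```bash
python3 plan.py 0 18 42.5 80 4 c
```

```text
t 15.1 tcp [643.5 188.1  59.7] carr [-5.1 11.8] rot [-179.5    0.4   79.8] F [-0.7  0.8 -1.6] gap 49.3 q [12. 26. 81. -0. 73. 22.]
target [649.6 193.3  42.5]
[1.6, 1.3, 4.3, -0.002, 0.002, -0.001]
[1.6, 1.3, 4.3, -0.002, 0.002, -0.001]
[1.6, 1.3, 4.3, -0.002, 0.002, -0.001]
[1.6, 1.3, 4.3, -0.002, 0.002, -0.001]
```

Emit:
{"name": "servo_tool", "arguments": {"motion": [[40,1,2.5,0,-0.004,0.003,0],[40,0,2.5,0,-0.003,0.003,0],[40,0,0,0,0,0,0],[40,0,0,0,0,0,0]]}}

```text
time: 15.45
tool_pos: [650.9, 188.0, 62.7]
tcp_rot: [179.8, -0.0, 79.8]
ft_force: [0.2, -0.8, -1.7]
finger_gap: 49.3
```

```bash
python3 plan.py 0 13 42.5 80 4 c
```

```text
t 15.4 tcp [650.9 188.   62.7] carr [ 2.1 13. ] rot [179.8  -0.   79.8] F [ 0.2 -0.8 -1.7] gap 49.3 q [12. 26. 81. -0. 73. 22.]
target [648.8 188.4  42.5]
[-0.0, -0.6, 5.1, 0.001, -0.0, -0.001]
[-0.0, -0.5, 5.1, 0.001, -0.0, -0.001]
[-0.0, -0.5, 5.1, 0.001, -0.0, -0.001]
[-0.0, -0.5, 5.1, 0.001, -0.0, -0.001]
```

Emit:
{"name": "servo_tool", "arguments": {"motion": [[40,0,-0.5,5,0,0,0],[40,0,-0.5,6,0,0,0],[40,0,0,5,0,0,0],[40,0,0,3,0,0,0],[40,0,0,1,0,0,0],[40,0,0,0,0,0,0]]}}

```text
time: 16.05
tool_pos: [650.1, 188.6, 41.3]
tcp_rot: [179.8, -0.0, 79.8]
ft_force: [0.0, -0.0, 0.0]
finger_gap: 49.0
```

```bash
python3 plan.py 0 4 42.5 80 4 c;python3 -c "
from h import *
im=snapshot('side')[140:235,330:430]
cv2.imwrite('pics/p4.png',cv2.resize(im,None,fx=5,fy=5,interpolation=2))"
```

```text
t 16.1 tcp [650.1 188.6  41.3] carr [ 1.3 13.4] rot [179.8  -0.   79.8] F [ 0. -0.  0.] gap 49.0 q [12. 28. 82. -0. 71. 22.]
target [647.2 179.5  42.5]
[-2.4, -0.3, -0.3, 0.001, -0.0, -0.001]
[-2.3, -0.3, -0.3, 0.001, -0.0, -0.001]
[-2.3, -0.3, -0.3, 0.001, -0.0, -0.001]
[-2.3, -0.3, -0.3, 0.001, -0.0, -0.001]
```

View pics/p4.png

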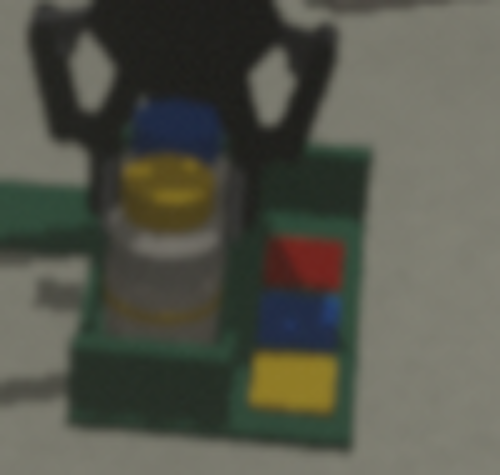

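Yellow and blue both stand upright, one behind the other. Now I'll slide blue toward the closed end, which pushes yellow back with it.

Emit:
{"name": "servo_tool", "arguments": {"motion": [[40,-2,0,-0.5,0,0,0],[40,-2,0,0,0,0,0],[40,-2,0,0,0,0,0],[40,-1.5,0,0,0,0,0],[40,0,0,0,0,0,0],[40,0,0,0,0,0,0]]}}

```text
time: 16.7
tool_pos: [649.3, 180.5, 42.9]
tcp_rot: [179.7, -0.1, 79.8]
ft_force: [-0.1, 0.4, -0.9]
finger_gap: 48.9
```

```bash
python3 plan.py 0 4 42 80 1 c
```

```text
t 16.7 tcp [649.3 180.5  42.9] carr [1.9 5.3] rot [ 1.797e+02 -1.000e-01  7.980e+01] F [-0.1  0.4 -0.9] gap 48.9 q [11. 27. 82. -0. 71. 21.]
target [647.2 179.5  42. ]
[-1.3, -1.9, 0.9, 0.005, -0.001, -0.004]
```

Emit:
{"name": "servo_tool", "arguments": {"motion": [[40,-2,-1,1,0,0,0],[40,0,0,0.5,0,0,0],[40,0,0,0,0,0,0],[70,0,0,0,0,0,0],[85,0,0,0,0,0,0],[85,0,0,0,0,0,0],[85,0,0,-10,0,0,0],[85,0,0,-30,0,0,0],[85,0,0,-40,0,0,0],[85,0,0,-30,0,0,0]]}}

```text
time: 17.7
tool_pos: [643.4, 177.9, 149.9]
tcp_rot: [-179.7, 0.2, 79.8]
ft_force: [0.5, 0.5, 0.6]
finger_gap: 84.8
```

```bash
python3 plan.py 594.5 -146 160 80 8
```

```text
t 17.7 tcp [643.4 177.9 149.9] carr [-3.5  1.7] rot [-179.7    0.2   79.8] F [0.5 0.5 0.6] gap 84.8 q [11. 21. 78. -0. 81. 21.]
[-40.9, 1.2, -1.1, -0.001, 0.0, -0.0]
[-40.9, 1.1, -1.2, -0.001, 0.0, -0.0]
[-40.9, 1.1, -1.2, -0.001, 0.0, -0.0]
[-40.9, 1.1, -1.2, -0.001, 0.0, -0.0]
[-40.9, 1.1, -1.2, -0.001, 0.0, -0.0]
[-40.9, 1.1, -1.2, -0.001, 0.0, -0.0]
[-40.9, 1.1, -1.2, -0.001, 0.0, -0.0]
[-40.9, 1.0, -1.2, -0.001, 0.0, -0.0]
```

Emit:
{"name": "servo_tool", "arguments": {"motion": [[85,-20,1,-2,0,0,0],[85,-40,1,-2,0,0,0],[85,-47,1,-2,0,0,0],[85,-47,1,-2,0,0,0],[85,-47,1,-1,0,0,0],[85,-47,1,-1,0,0,0],[85,-42,1,-1,0,0,0],[85,-25,1,0,0,0,0],[85,-8,0,0,0,0,0],[85,0,0,0,0,0,0]]}}

```text
time: 18.7
tool_pos: [593.9, -155.5, 172.0]
tcp_rot: [179.4, -0.0, 79.9]
ft_force: [0.2, 1.6, -0.3]
finger_gap: 85.1
```

```bash
python3 plan.py 594.5 -146 75 80 4; python3 -c "
from h import *
for col in('yellow','blue','red'):
  for n in P:
    for c,s,m in blobs(n,snapshot(n),col,40):
      w=px2w(n,c,101)[0]
      if 600<w[0]<670 and w[1]>80: print(col,n,c,s,w.round(1))"
```

```text
t 18.7 tcp [ 593.9 -155.5  172. ] carr [   5.7 -335.2] rot [179.4  -0.   79.9] F [ 0.2  1.6 -0.3] gap 85.1 q [-20.  11.  88.   0.  81.  -9.]
[2.4, -0.5, 24.2, 0.003, -0.0, -0.001]
[2.4, -0.5, 24.2, 0.003, -0.0, -0.001]
[2.4, -0.4, 24.2, 0.003, -0.0, -0.001]
[2.4, -0.3, 24.2, 0.003, -0.0, -0.001]
yellow top [234.5 192.5] [223, 180, 24, 25, 466] [639.  129.3 101. ]
blue top [204.4 188.5] [192, 177, 26, 24, 473] [647.  178.3 101. ]
```

Yellow is now at carrier y -46.9 and blue at 2.7, touching as intended. Next is red.

Emit:
{"name": "servo_tool", "arguments": {"motion": [[85,3,-0.5,15,0.004,0,0],[85,2,-0.5,24,0.004,0,0],[85,2,0,24,0,0,0],[85,1,0,20,0,0,0],[85,1,0,10,0,0,0],[85,0,0,0,0,0,0],[85,0,0,0,0,0,0]]}}

```text
time: 19.7
tool_pos: [596.1, -136.7, 71.4]
tcp_rot: [-180.0, -0.1, 80.5]
ft_force: [-0.2, 0.8, -0.6]
finger_gap: 85.4
```

```bash
python3 plan.py 594.5 -146 35 80 4
```

```text
t 19.7 tcp [ 596.1 -136.7   71.4] carr [   4.5 -316.3] rot [-1.80e+02 -1.00e-01  8.05e+01] F [-0.2  0.8 -0.6] gap 85.4 q [-18.  17.  92.   0.  71.  -8.]
[-2.4, 0.0, 9.1, -0.0, -0.0, 0.002]
[-2.4, 0.0, 9.1, -0.0, -0.0, 0.002]
[-2.4, 0.0, 9.1, -0.0, -0.0, 0.002]
[-2.4, 0.0, 9.1, -0.0, -0.0, 0.002]
```

Emit:
{"name": "servo_tool", "arguments": {"motion": [[85,-2,0,9,0,0,0],[85,-2,0,12,0,0,0],[85,-2,0,9,0,0,0],[85,-1.5,0,4,0,0,0],[85,0,0,1,0,0,0],[85,0,0,0,0,0,0]]}}

```text
time: 20.3
tool_pos: [596.6, -145.7, 36.1]
tcp_rot: [179.8, -0.0, 80.5]
ft_force: [0.0, 0.7, -0.3]
finger_gap: 84.7
```

```bash
python3 plan.py 594.5 -146 35 80 1
```

```text
t 20.3 tcp [ 596.6 -145.7   36.1] carr [   6.7 -325.1] rot [179.8  -0.   80.5] F [ 0.   0.7 -0.3] gap 84.7 q [-19.  19.  93.   0.  68.  -9.]
[-0.6, -2.1, 1.1, 0.004, -0.001, 0.009]
```

Emit:
{"name": "servo_tool", "arguments": {"motion": [[85,-0.5,-2,1,0,0,0.005],[85,0,0,0,0,0,0],[40,0,0,0,0,0,0],[40,0,0,0,0,0,0],[40,0,0,0,0,0,0],[40,0,0,0,0,0,0],[40,0,0,0,0,0,0]]}}

```text
time: 21.0
tool_pos: [595.6, -146.2, 36.9]
tcp_rot: [179.6, -0.0, 80.2]
ft_force: [-0.3, 0.2, -1.0]
finger_gap: 49.0
```

Emit:
{"name": "servo_tool", "arguments": {"motion": [[40,0,0,-10,0,0,0],[40,0,0,-26,0,0,0],[40,0,0,-30,0,0,0],[40,0,0,-30,0,0,0],[40,0,0,-25,0,0,0],[40,0,0,-10,0,0,0],[40,0,0,0,0,0,0]]}}

```text
time: 21.7
tool_pos: [593.3, -145.5, 174.1]
tcp_rot: [179.8, -0.0, 80.2]
ft_force: [-0.3, 0.9, -1.3]
finger_gap: 49.0
```

```bash
python3 plan.py 0 60 165 80 8 c
```

```text
t 21.7 tcp [ 593.3 -145.5  174.1] carr [   3.4 -325.4] rot [179.8  -0.   80.2] F [-0.3  0.9 -1.3] gap 49.0 q [-19.  11.  88.   0.  81.  -9.]
target [656.9 234.7 165. ]
[48.2, -0.3, 1.2, 0.001, -0.0, 0.0]
[48.2, -0.3, 1.2, 0.001, -0.0, 0.0]
[48.2, -0.3, 1.2, 0.001, -0.0, 0.0]
[48.2, -0.3, 1.2, 0.001, -0.0, 0.0]
[48.2, -0.3, 1.2, 0.001, -0.0, 0.0]
[48.2, -0.4, 1.1, 0.001, -0.0, 0.0]
[48.2, -0.4, 1.1, 0.001, -0.0, 0.0]
[48.2, -0.4, 1.1, 0.001, -0.0, 0.0]
```

Emit:
{"name": "servo_tool", "arguments": {"motion": [[40,20,0,-2,0,0,0],[40,40,0,-2,0,0,0],[40,47,0,-2,0,0,0],[40,47,0,-2,0,0,0],[40,47,0,-2,0,0,0],[40,47,0,-1,0,0,0],[40,47,0,0,0,0,0],[40,40,0,0,0,0,0],[40,25,0,0,0,0,0],[40,10,0,0,0,0,0]]}}

```text
time: 22.7
tool_pos: [651.9, 229.6, 167.2]
tcp_rot: [-179.2, 0.3, 79.9]
ft_force: [0.4, -0.8, -1.8]
finger_gap: 48.7
```

```bash
python3 plan.py 1 60 160 80 3 c
```

```text
t 22.7 tcp [651.9 229.6 167.2] carr [-4.1 54.2] rot [-179.2    0.3   79.9] F [ 0.4 -0.8 -1.8] gap 48.7 q [15. 24. 72.  0. 85. 25.]
target [657.9 234.5 160. ]
[2.0, 1.7, 2.4, -0.005, 0.002, -0.001]
[2.0, 1.7, 2.4, -0.005, 0.002, -0.001]
[2.0, 1.7, 2.4, -0.005, 0.002, -0.001]
```

Emit:
{"name": "servo_tool", "arguments": {"motion": [[40,2,2,3,-0.005,0,0],[40,2,2,3,-0.005,0,0],[40,2,1,3,-0.003,0,0],[40,0,0,0,0,0,0],[40,0,0,0,0,0,0]]}}

```text
time: 23.2
tool_pos: [656.8, 230.6, 153.1]
tcp_rot: [-179.7, 0.5, 79.7]
ft_force: [-0.9, -0.0, -0.5]
finger_gap: 49.1
```

```bash
python3 plan.py 1 60 70 80 5 c
```

```text
t 23.2 tcp [656.8 230.6 153.1] carr [ 0.6 56. ] rot [-179.7    0.5   79.7] F [-0.9 -0.  -0.5] gap 49.1 q [15. 25. 72. -0. 83. 26.]
target [657.9 234.5  70. ]
[1.0, 0.2, 16.6, -0.001, 0.002, -0.001]
[0.9, 0.1, 16.6, -0.001, 0.002, -0.001]
[0.9, 0.1, 16.6, -0.001, 0.002, -0.001]
[0.9, 0.1, 16.6, -0.001, 0.002, -0.001]
[0.8, 0.1, 16.6, -0.001, 0.002, -0.001]
```

Emit:
{"name": "servo_tool", "arguments": {"motion": [[40,3,0,0,0,0.003,0],[40,3,0,2,0,0.003,0],[40,1,0,8,0,0,0],[40,0.5,0,8,0,0,0],[40,0.5,0,8,0,0,0],[40,0.5,0,4,0,0,0],[40,0,0,0,0,0,0]]}}

```text
time: 23.9
tool_pos: [658.5, 237.9, 120.7]
tcp_rot: [-179.7, 0.1, 79.6]
ft_force: [0.4, 0.3, -0.3]
finger_gap: 48.8
```

```bash
python3 plan.py 1 60 65 80 5 c
```

```text
t 23.9 tcp [658.5 237.9 120.7] carr [ 1.  63.4] rot [-1.797e+02  1.000e-01  7.960e+01] F [ 0.4  0.3 -0.3] gap 48.8 q [16. 27. 74. -0. 80. 26.]
target [657.9 234.5  65. ]
[-0.7, 0.1, 11.1, -0.001, 0.001, -0.001]
[-0.7, 0.0, 11.1, -0.001, 0.001, -0.001]
[-0.7, 0.0, 11.1, -0.001, 0.001, -0.001]
[-0.7, 0.0, 11.1, -0.001, 0.001, -0.001]
[-0.7, 0.0, 11.1, -0.001, 0.001, -0.001]
```

Emit:
{"name": "servo_tool", "arguments": {"motion": [[40,-0.5,0,8,0,0,0],[40,-0.5,0,11,0,0,0],[40,-0.5,0,11,0,0,0],[40,-0.5,0,11,0,0,0],[40,-0.5,0,10,0,0,0],[40,0,0,6,0,0,0],[40,0,0,2,0,0,0],[40,0,0,0,0,0,0]]}}

```text
time: 24.7
tool_pos: [656.8, 234.8, 54.9]
tcp_rot: [-179.6, 0.2, 79.6]
ft_force: [-0.3, -0.5, -0.4]
finger_gap: 48.9
```

```bash
python3 plan.py 1 58 43 80 4 c
```

```text
t 24.7 tcp [656.8 234.8  54.9] carr [-0.2 60.1] rot [-179.6    0.2   79.6] F [-0.3 -0.5 -0.4] gap 48.9 q [15. 30. 76. -0. 74. 26.]
target [657.6 232.5  43. ]
[-0.5, 0.3, 3.0, -0.002, 0.001, -0.002]
[-0.5, 0.3, 3.0, -0.002, 0.001, -0.002]
[-0.5, 0.3, 3.0, -0.002, 0.001, -0.002]
[-0.5, 0.3, 3.0, -0.002, 0.001, -0.002]
```

Emit:
{"name": "servo_tool", "arguments": {"motion": [[40,-0.5,0,3,0,0,0],[40,-0.5,0,4,0,0,0],[40,-0.5,0,3,0,0,0],[40,-2,0,1,0,0,0],[40,-2,0,0,0,0,0],[40,-1,0,0,0,0,0],[40,0,0,0,0,0,0]]}}

```text
time: 25.4
tool_pos: [656.8, 228.1, 45.1]
tcp_rot: [-179.8, 0.1, 79.6]
ft_force: [0.3, 0.8, -0.7]
finger_gap: 48.8
```

```bash
python3 plan.py 1 55 43 80 1 c
```

```text
t 25.4 tcp [656.8 228.1  45.1] carr [ 1.1 53.5] rot [-1.798e+02  1.000e-01  7.960e+01] F [ 0.3  0.8 -0.7] gap 48.8 q [15. 30. 77. -0. 73. 25.]
target [657.  229.6  43. ]
[1.5, -0.1, 2.1, -0.004, 0.002, -0.007]
```

Down 2 mm, then release and rise.

Emit:
{"name": "servo_tool", "arguments": {"motion": [[40,0.5,0,2,0,0,0],[40,0,0,0.5,0,0,0],[40,0,0,0,0,0,0],[70,0,0,0,0,0,0],[85,0,0,0,0,0,0],[85,0,0,0,0,0,0],[85,0,0,-10,0,0,0],[85,0,0,-30,0,0,0],[85,0,0,-40,0,0,0],[85,0,0,-35,0,0,0]]}}

```text
time: 26.4
tool_pos: [653.3, 227.8, 155.0]
tcp_rot: [-179.1, 0.4, 79.6]
ft_force: [0.6, -0.7, -0.0]
finger_gap: 85.1
```

```bash
python3 plan.py 430 305 160 82 6; python3 -c "
from h import *
im=cv2.imread('pics/top0.png')
for c,s,m in blobs('top',im,'wood',500):
    for z in(42,36,21):
        r=px2w('top',np.argwhere(m)[:,::-1],z)[:,:2].astype(np.float32); b=cv2.minAreaRect(r); print(z,b, cv2.boxPoints(b).round(0).tolist())
"
```

```text
t 26.4 tcp [653.3 227.8 155. ] carr [-2.4 52.6] rot [-179.1    0.4   79.6] F [ 0.6 -0.7 -0. ] gap 85.1 q [15. 25. 73. -0. 84. 25.]
[5.9, -38.9, -0.3, -0.003, 0.001, -0.007]
[6.2, -38.9, -0.4, -0.003, 0.001, -0.007]
[6.5, -38.8, -0.5, -0.003, 0.001, -0.007]
[6.7, -38.8, -0.5, -0.003, 0.001, -0.007]
[7.0, -38.7, -0.6, -0.003, 0.001, -0.007]
[7.3, -38.7, -0.7, -0.003, 0.001, -0.007]
42 ((413.9373474121094, 261.5005187988281), (168.4782257080078, 40.521827697753906), 80.66344451904297) [[380.0, 182.0], [420.0, 175.0], [448.0, 341.0], [408.0, 348.0]]
36 ((413.64251708984375, 263.4810485839844), (169.66921997070312, 40.80827713012695), 80.6634292602539) [[380.0, 183.0], [420.0, 176.0], [448.0, 344.0], [407.0, 351.0]]
21 ((412.9054260253906, 268.4323425292969), (172.64666748046875, 41.524417877197266), 80.6634292602539) [[378.0, 187.0], [419.0, 180.0], [447.0, 350.0], [406.0, 357.0]]
```

Emit:
{"name": "servo_tool", "arguments": {"motion": [[85,4,-20,0,-0.005,0,0],[85,6,-40,0,-0.005,0,0],[85,7,-45,0,-0.005,0,0],[85,7,-45,0,0,0,-0.005],[85,7,-40,0,0,0,-0.005],[85,6,-25,0,0,0,-0.005],[85,3,-15,0,0,0,0],[85,0,0,0,0,0,0]]}}

```text
time: 27.2
tool_pos: [434.2, 312.0, 171.1]
tcp_rot: [178.7, -0.3, 80.4]
ft_force: [0.1, 0.2, -0.2]
finger_gap: 84.9
```

```bash
python3 plan.py 427 303.5 60 81 5; python3 -c "
from h import *
C=(646.5,175.6);a=np.radians(-10)
for col in('yellow','blue','red'):
    for c,s,m in blobs('top',snapshot('top'),col,40):
      w=px2w('top',c,101)[0]
      d=w[:2]-C
      if 600<w[0]<665 and w[1]>80: print(col,c,s,w.round(1),(d@[np.cos(a),np.sin(a)]).round(1),(d@[-np.sin(a),np.cos(a)]).round(1))"
```

```text
t 27.2 tcp [434.2 312.  171.1] carr [-232.8   97.5] rot [178.7  -0.3  80.4] F [ 0.1  0.2 -0.2] gap 84.9 q [ 31.  -2. 101.  -1.  79.  40.]
[-2.0, -1.6, 22.2, 0.005, -0.001, -0.002]
[-2.0, -1.5, 22.2, 0.005, -0.001, -0.002]
[-2.0, -1.4, 22.2, 0.005, -0.001, -0.002]
[-2.0, -1.3, 22.2, 0.005, -0.001, -0.002]
[-1.9, -1.2, 22.2, 0.005, -0.001, -0.002]
yellow [234.6 192.5] [223, 181, 25, 24, 468] [639.  129.2 101. ] 0.7 -47.0
blue [204.5 188.5] [193, 177, 24, 24, 464] [647.  178.1 101. ] 0.0 2.6
red [173.8 184.1] [162, 173, 25, 23, 423] [655.7 228.1 101. ] -0.1 53.3
```

All three bottles are in a straight row at y = -47, 2.6 and 53.3. Next I'll grasp the wedge.

Emit:
{"name": "servo_tool", "arguments": {"motion": [[85,-2,-1.5,15,0.01,0,-0.002],[85,-2,-1.5,22,0.005,0,-0.002],[85,-2,-1.5,22,0.005,0,-0.002],[85,-2,-1,22,0,0,-0.002],[85,-2,-1,15,0,0,0],[85,0,0,5,0,0,0],[85,0,0,0,0,0,0]]}}

```text
time: 28.05
tool_pos: [433.8, 296.9, 59.8]
tcp_rot: [-179.9, -0.1, 80.2]
ft_force: [0.0, 1.0, 0.5]
finger_gap: 85.1
```

```bash
python3 plan.py 427 303.5 8 81 6
```

```text
t 28.1 tcp [433.8 296.9  59.8] carr [-230.5   82.5] rot [-1.799e+02 -1.000e-01  8.020e+01] F [0.  1.  0.5] gap 85.1 q [ 29.   5. 107.   0.  68.  38.]
[0.9, -1.3, 8.6, -0.0, -0.0, -0.002]
[0.9, -1.3, 8.6, -0.0, -0.0, -0.002]
[0.9, -1.3, 8.6, -0.0, -0.0, -0.002]
[0.9, -1.3, 8.6, -0.0, -0.0, -0.002]
[0.9, -1.3, 8.6, -0.0, -0.0, -0.002]
[0.9, -1.3, 8.6, -0.0, -0.0, -0.002]
```

Emit:
{"name": "servo_tool", "arguments": {"motion": [[85,1.5,-1.5,7,0,0,-0.002],[85,1.5,-1.5,9,0,0,-0.002],[85,1.5,-1,9,0,0,-0.002],[85,1.5,-1,9,0,0,0],[85,1,-1,8,0,0,0],[85,0,-0.5,4,0,0,0],[85,0,0,0,0,0,0]]}}

```text
time: 28.75
tool_pos: [430.0, 306.6, 11.4]
tcp_rot: [180.0, -0.3, 80.6]
ft_force: [-0.2, -0.6, -0.1]
finger_gap: 84.9
```

```bash
python3 plan.py 427 303.5 8 81 2
```

```text
t 28.8 tcp [430.  306.6  11.4] carr [-236.    91.4] rot [180.   -0.3  80.6] F [-0.2 -0.6 -0.1] gap 84.9 q [ 30.   9. 108.   0.  63.  39.]
[-1.8, -1.2, 1.7, 0.0, -0.002, -0.004]
[-1.7, -1.2, 1.7, 0.0, -0.002, -0.004]
```

Emit:
{"name": "servo_tool", "arguments": {"motion": [[85,-1.5,-1,1.5,0,0,-0.003],[85,-1,-1,1,0,0,0],[85,0,0,0,0,0,0],[10,0,0,0,0,0,0],[10,0,0,0,0,0,0],[10,0,0,0,0,0,0],[10,0,0,0,0,0,0],[10,0,0,0,0,0,0],[10,0,0,0,0,0,0],[10,0,0,0,0,0,0]], "force": 80}}

```text
time: 29.75
tool_pos: [428.8, 304.9, 10.5]
tcp_rot: [179.8, -0.4, 80.7]
ft_force: [-0.2, -0.1, 1.1]
finger_gap: 26.7
```

```bash
python3 plan.py 427 303.5 60 81 2; python3 -c "
from h import *
cv2.imwrite('pics/p5.png',cv2.resize(snapshot('side')[110:230,200:350],None,fx=4,fy=4,interpolation=2))"
```

```text
t 29.8 tcp [428.8 304.9  10.5] carr [-236.9   89.5] rot [179.8  -0.4  80.7] F [-0.2 -0.1  1.1] gap 26.7 q [ 30.   9. 108.   0.  62.  39.]
[-0.7, -0.7, -24.7, 0.002, -0.003, -0.002]
[-0.7, -0.7, -24.7, 0.002, -0.003, -0.002]
```

View pics/p5.png

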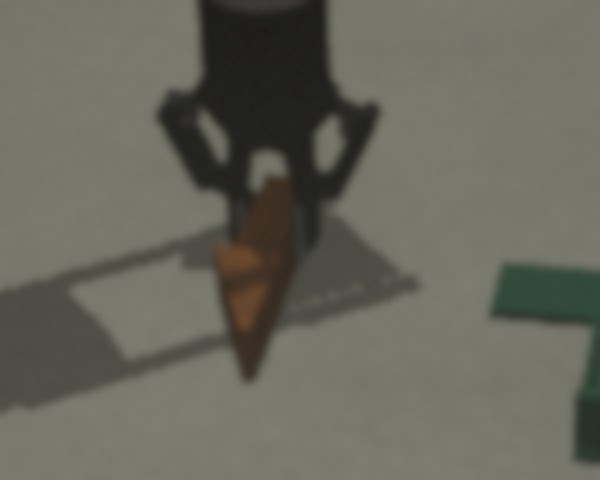

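Emit:
{"name": "servo_tool", "arguments": {"motion": [[10,0,0,-15,0,0,0],[10,0,0,-20,0,0,0],[10,0,0,-20,0,0,0],[10,0,0,-10,0,0,-0.05],[10,0,0,0,0,0,-0.12],[10,0,0,0,0,0,-0.14],[10,0,0,0,0,0,-0.14],[10,0,0,0,0,0,-0.14],[10,0,0,0,0,0,-0.14],[10,0,0,0,0,0,-0.14]]}}

```text
time: 30.8
tool_pos: [428.7, 304.7, 87.2]
tcp_rot: [179.5, -0.1, 132.4]
ft_force: [0.6, -0.3, -0.8]
finger_gap: 27.5
```

```bash
python3 plan.py -200 80 75 170 8 c
```

```text
t 30.8 tcp [428.7 304.7  87.2] carr [-236.9   89.3] rot [ 1.795e+02 -1.000e-01  1.324e+02] F [ 0.6 -0.3 -0.8] gap 27.5 q [ 30.   2. 106.   0.  71. -13.]
target [463.4 289.1  75. ]
[-4.4, 1.9, 1.5, 0.001, 0.0, -0.082]
[-4.5, 1.5, 1.5, 0.001, 0.0, -0.082]
[-4.6, 1.1, 1.5, 0.001, 0.0, -0.082]
[-4.7, 0.8, 1.5, 0.001, 0.0, -0.082]
[-4.7, 0.4, 1.5, 0.001, 0.0, -0.082]
[-4.8, -0.0, 1.5, 0.001, 0.0, -0.082]
[-4.7, -0.4, 1.5, 0.001, 0.0, -0.082]
[-4.7, -0.8, 1.5, 0.001, 0.0, -0.082]
```

Emit:
{"name": "servo_tool", "arguments": {"motion": [[10,-4,2,1,0,0,-0.1],[10,-4,1.5,1,0,0,-0.1],[10,-5,1,1,0,0,-0.1],[10,-5,1,1,0,0,-0.1],[10,-5,0,1,0,0,-0.1],[10,-5,0,1,0,0,-0.08],[10,-5,-0.5,1,0,0,-0.05],[10,-4,-0.5,0,0,0,-0.02],[10,0,0,0,0,0,0],[10,0,0,0,0,0,0]]}}

```text
time: 31.8
tool_pos: [466.2, 291.8, 89.8]
tcp_rot: [179.4, 0.5, 171.4]
ft_force: [-0.8, -0.2, -0.6]
finger_gap: 26.6
```

```bash
python3 plan.py -200 80 25 170 5 c
```

```text
t 31.8 tcp [466.2 291.8  89.8] carr [-197.7   83.1] rot [179.4   0.5 171.4] F [-0.8 -0.2 -0.6] gap 26.6 q [ 27.   6. 103.   0.  71. -55.]
target [463.4 289.1  25. ]
[0.6, -0.7, 12.9, 0.002, 0.002, 0.005]
[0.6, -0.7, 12.9, 0.002, 0.002, 0.005]
[0.5, -0.7, 12.9, 0.002, 0.002, 0.005]
[0.5, -0.7, 12.9, 0.002, 0.002, 0.005]
[0.5, -0.6, 12.9, 0.002, 0.002, 0.005]
```

Emit:
{"name": "servo_tool", "arguments": {"motion": [[10,0.5,-0.7,10,0.004,0.003,0.006],[10,0.5,-0.7,13,0.004,0.003,0.006],[10,0.5,-0.7,13,0,0,0.006],[10,0.5,-0.7,12,0,0,0.006],[10,0,0,7,0,0,0],[10,0,0,2,0,0,0],[10,0,0,0,0,0,0]]}}

```text
time: 32.5
tool_pos: [461.3, 288.7, 25.5]
tcp_rot: [-180.0, -0.1, 169.8]
ft_force: [-1.3, -0.0, -2.0]
finger_gap: 26.8
```

```bash
python3 plan.py -200 80 17 170 3 c; python3 -c "
from h import *
a=snapshot('top');b=snapshot('side')
cv2.imwrite('pics/p6t.png',a);cv2.imwrite('pics/p6s.png',b)
a=cv2.resize(a[130:340,110:290],None,fx=2.2,fy=2.2,interpolation=2);b=cv2.resize(b[130:270,230:420],None,fx=2,fy=2)
b=cv2.copyMakeBorder(b,0,a.shape[0]-b.shape[0],0,0,0);cv2.imwrite('pics/p6.png',np.hstack([a,b]))"
```

```text
t 32.5 tcp [461.3 288.7  25.5] carr [-202.    79.3] rot [-1.800e+02 -1.000e-01  1.698e+02] F [-1.3 -0.  -2. ] gap 26.8 q [ 27.  11. 105.   0.  65. -53.]
target [463.4 289.1  17. ]
[-0.7, 0.3, 2.8, -0.0, -0.001, -0.001]
[-0.7, 0.3, 2.8, -0.0, -0.001, -0.001]
[-0.7, 0.2, 2.8, -0.0, -0.001, -0.001]
```

View pics/p6.png

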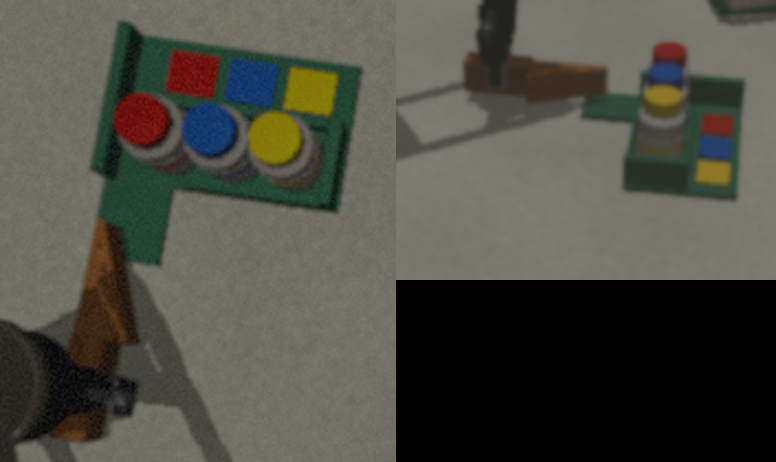

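```bash
python3 -c "
from h import *
im=cv2.imread('pics/p6t.png');O=np.array((646.5,175.6));a=np.radians(-10);C=np.array([[np.cos(a),-np.sin(a)],[np.sin(a),np.cos(a)]])
for c,s,m in blobs('top',im,'wood',150):
    print(s)
    if s[0]>100:
      p=np.argwhere(m)[:,::-1]; w=(px2w('top',p,51)[:,:2]-O)@C
      for x0 in range(-240,-50,15):
        q=w[abs(w[:,0]-x0)<6]
        if len(q): print(x0,q[:,1].min().round(1),q[:,1].max().round(1))
      print('xmax',w[:,0].max().round(1),'xmin',w[:,0].min().round(1))
# end wall inner face top edge (z=42+?), dark face boundary
g=im[175:205,145:180]; print(cv2.cvtColor(im,cv2.COLOR_BGR2GRAY)[190,148:182])
"
```

```text
[0, 133, 39, 13, 181]
[141, 230, 31, 68, 1107]
-180 65.3 92.5
-165 44.2 93.5
-150 46.0 91.1
-135 51.6 89.7
-120 57.8 90.6
-105 62.3 90.5
-90 68.3 90.1
-75 72.8 89.6
xmax -73.9 xmin -187.1
[133, 318, 22, 13, 175]
-240 62.0 92.6
-225 60.3 84.0
xmax -221.7 xmin -242.8
[110 112 114 110 107  98  70  58  55  55  55  42  34  30  30  41  43  49
  46  40  54  46  43  45  47  42  48  47  53  51  45  38  60  51]
```

Wedge check: its straight face is on the +y side at carrier y about 91–93 and its tip is at x about -74, which agrees with the TCP. Lower it onto the plate and start feeding.

Emit:
{"name": "servo_tool", "arguments": {"motion": [[10,-2,0.5,3,0,0,-0.003],[10,-3,0.5,3,0,0,-0.003],[10,-5,0.5,2,0,0,0],[10,-8,0,0,0,0,0],[10,-8,0,0,0,0,0],[10,-5,0,0,0,0,0],[10,0,0,0,0,0,0]]}}

```text
time: 33.3
tool_pos: [498.1, 285.6, 20.2]
tcp_rot: [179.8, 0.2, 170.2]
ft_force: [0.6, 0.3, -1.1]
finger_gap: 26.9
```

```bash
python3 plan.py -140 81 17 170 5 c
```

```text
t 33.3 tcp [498.1 285.6  20.2] carr [-165.3   82.6] rot [179.8   0.2 170.2] F [ 0.6  0.3 -1.1] gap 26.9 q [ 25.  15. 100.   0.  65. -55.]
target [522.7 279.7  17. ]
[-5.1, -0.3, 0.7, 0.001, 0.001, 0.001]
[-5.1, -0.3, 0.7, 0.001, 0.001, 0.001]
[-5.1, -0.3, 0.7, 0.001, 0.001, 0.001]
[-5.1, -0.3, 0.6, 0.001, 0.001, 0.001]
[-5.1, -0.3, 0.6, 0.001, 0.001, 0.001]
```

Emit:
{"name": "servo_tool", "arguments": {"motion": [[10,0,-1.2,1,0,0,0],[10,0,-1,1,0,0,0],[10,-3,0,0.5,0,0,0],[10,-5,0,0,0,0,0],[10,-5,0,0,0,0,0],[10,-4,0,0,0,0,0],[10,0,0,0,0,0,0]]}}

```text
time: 34.0
tool_pos: [515.5, 280.0, 17.4]
tcp_rot: [179.8, 0.2, 170.2]
ft_force: [1.0, -0.7, -0.9]
finger_gap: 26.9
```

```bash
python3 plan.py -120 81 17 170 5 c
```

```text
t 34.0 tcp [515.5 280.   17.4] carr [-147.1   80.1] rot [179.8   0.2 170.2] F [ 1.  -0.7 -0.9] gap 26.9 q [ 23.  17.  98.   0.  65. -57.]
target [542.4 276.2  17. ]
[-5.4, 0.2, 0.1, 0.001, 0.001, 0.001]
[-5.4, 0.2, 0.1, 0.001, 0.001, 0.001]
[-5.4, 0.2, 0.1, 0.001, 0.001, 0.001]
[-5.4, 0.2, 0.1, 0.001, 0.001, 0.001]
[-5.4, 0.2, 0.1, 0.001, 0.001, 0.001]
```

Emit:
{"name": "servo_tool", "arguments": {"motion": [[10,-3,0,0.3,0,0,0],[10,-4,0.2,0,0,0,0],[10,-4,0.2,0,0,0,0],[10,-4,0.2,0,0,0,0],[10,-4,0.2,0,0,0,0],[10,-3,0,0,0,0,0],[10,0,0,0,0,0,0]]}}

```text
time: 34.7
tool_pos: [539.5, 276.8, 17.1]
tcp_rot: [179.8, 0.2, 170.2]
ft_force: [0.3, -0.8, -0.5]
finger_gap: 26.9
```

```bash
python3 plan.py -100 81 17 170 8 c
```

```text
t 34.7 tcp [539.5 276.8  17.1] carr [-122.9   81.1] rot [179.8   0.2 170.2] F [ 0.3 -0.8 -0.5] gap 26.9 q [ 22.  20.  95.   0.  65. -58.]
target [562.1 272.7  17. ]
[-2.9, -0.0, 0.0, 0.0, 0.0, 0.0]
[-2.9, -0.0, 0.0, 0.0, 0.0, 0.0]
[-2.9, -0.0, 0.0, 0.0, 0.0, 0.0]
[-2.9, -0.0, 0.0, 0.0, 0.0, 0.0]
[-2.9, -0.0, 0.0, 0.0, 0.0, 0.0]
[-2.9, -0.0, 0.0, 0.0, 0.0, 0.0]
[-2.9, -0.0, 0.0, 0.0, 0.0, 0.0]
[-2.9, -0.0, 0.0, 0.0, 0.0, 0.0]
```

Emit:
{"name": "servo_tool", "arguments": {"motion": [[10,-3,0,0,0,0,0],[10,-3,0,0,0,0,0],[10,-3,0,0,0,0,0],[10,-3,0,0,0,0,0],[10,-2,0,0,0,0,0],[10,-1,0,0,0,0,0]]}}

```text
time: 35.3
tool_pos: [555.2, 274.2, 17.0]
tcp_rot: [179.8, 0.1, 170.2]
ft_force: [-1.1, 1.0, -1.3]
finger_gap: 26.8
```

Emit:
{"name": "servo_tool", "arguments": {"motion": [[10,-2,0,0,0,0,0],[10,-2,0,0,0,0,0],[10,-2,0,0,0,0,0],[10,-1,0,0,0,0,0]]}}

```text
time: 35.7
tool_pos: [562.4, 273.3, 17.0]
tcp_rot: [179.8, 0.1, 170.2]
ft_force: [-0.7, 1.2, -0.3]
finger_gap: 26.9
```

```bash
python3 plan.py
```

```text
t 35.7 tcp [562.4 273.3  17. ] carr [-99.8  81.6] rot [1.798e+02 1.000e-01 1.702e+02] F [-0.7  1.2 -0.3] gap 26.9 q [ 21.  22.  91.   0.  66. -59.]
```

Emit:
{"name": "servo_tool", "arguments": {"motion": [[10,-2,0,0,0,0,0],[10,-2,0,0,0,0,0],[10,-1.5,0,0,0,0,0],[10,-1,0,0,0,0,0]]}}

```text
time: 36.1
tool_pos: [569.1, 272.4, 16.9]
tcp_rot: [179.8, 0.1, 170.2]
ft_force: [-0.5, 1.4, -1.3]
finger_gap: 27.0
```

Emit:
{"name": "servo_tool", "arguments": {"motion": [[10,-1.5,0,0,0,0,0],[10,-1.5,0,0,0,0,0],[10,-1,0,0,0,0,0]]}}

```text
time: 36.4
tool_pos: [572.5, 272.7, 16.8]
tcp_rot: [179.8, 0.0, 170.3]
ft_force: [-2.6, 4.0, -0.4]
finger_gap: 27.1
```

Emit:
{"name": "servo_tool", "arguments": {"motion": [[10,-1.5,0,0,0,0,0],[10,-1.5,0,0,0,0,0],[10,-1,0,0,0,0,0]]}}

```text
time: 36.7
tool_pos: [574.7, 272.9, 16.5]
tcp_rot: [179.8, -0.2, 170.3]
ft_force: [-8.5, 1.2, 5.7]
finger_gap: 26.8
```

```bash
python3 plan.py
```

```text
t 36.7 tcp [574.7 272.9  16.5] carr [-87.6  83.4] rot [179.8  -0.2 170.3] F [-8.5  1.2  5.7] gap 26.8 q [ 21.  24.  89.   0.  67. -60.]
```

Emit:
{"name": "servo_tool", "arguments": {"motion": [[10,-2,0,-0.3,0,0,0],[10,-2,0,-0.3,0,0,0]]}}

```text
time: 36.9
tool_pos: [575.1, 272.8, 16.5]
tcp_rot: [179.9, -0.6, 170.4]
ft_force: [-12.8, 3.8, 5.0]
finger_gap: 26.8
```

Emit:
{"name": "servo_tool", "arguments": {"motion": [[10,-2.5,0,-0.2,0,0,0],[10,-2.5,0,0,0,0,0]]}}

```text
time: 37.1
tool_pos: [575.1, 272.6, 16.5]
tcp_rot: [-180.0, -1.2, 170.5]
ft_force: [-17.6, 3.4, 12.4]
finger_gap: 26.9
```

```bash
python3 plan.py
```

```text
t 37.1 tcp [575.1 272.6  16.5] carr [-87.1  83.1] rot [-180.    -1.2  170.5] F [-17.6   3.4  12.4] gap 26.9 q [ 20.  25.  88.   1.  68. -60.]
```

Jammed at carrier x about -87 with 17.6 N. Now let go and look.

Emit:
{"name": "servo_tool", "arguments": {"motion": [[10,0,0,0,0,0,0],[85,0,0,0,0,0,0],[85,0,0,0,0,0,0],[85,0,0,-1,0,0.01,0],[85,0,0,-10,0,0.01,0],[85,2,0,-25,0,0,0],[85,5,0,-30,0,0,0],[85,10,0,-20,0,0,0],[85,20,0,0,0,0,0],[85,25,0,0,0,0,0]]}}

```text
time: 38.1
tool_pos: [521.8, 279.5, 113.5]
tcp_rot: [-179.9, -2.2, 170.2]
ft_force: [-0.7, 0.8, -0.8]
finger_gap: 85.0
```

Emit:
{"name": "servo_tool", "arguments": {"motion": [[0,25,0,0,0,0,0],[0,20,0,0,0,0,0],[0,10,0,0,0,0,0],[0,0,0,0,0,0,0]]}}

```text
time: 38.5
tool_pos: [466.3, 289.8, 120.5]
tcp_rot: [179.9, -2.0, 170.2]
ft_force: [1.1, 1.0, 0.5]
finger_gap: 27.5
```

```bash
python3 plan.py -165 81 22 170 5 c; python3 -c "
from h import *
a=snapshot('top');b=snapshot('side')
cv2.imwrite('pics/p7t.png',a)
a=cv2.resize(a[130:330,110:290],None,fx=2.3,fy=2.3,interpolation=2);b=cv2.resize(b[130:260,290:420],None,fx=2.9,fy=2.9)
b=cv2.copyMakeBorder(b,0,a.shape[0]-b.shape[0],0,0,0);cv2.imwrite('pics/p7.png',np.hstack([a,b]))
O=np.array((646.5,175.6));an=np.radians(-10);C=np.array([[np.cos(an),-np.sin(an)],[np.sin(an),np.cos(an)]])
im=cv2.imread('pics/p7t.png')
for col in('yellow','blue','red'):
    for c,s,m in blobs('top',im,col,40):
      w=(px2w('top',c,101)[0,:2]-O)@C
      if abs(w[0])<25 and abs(w[1])<100: print(col,s,w.round(1))
for c,s,m in blobs('top',im,'wood',150):
    w=(px2w('top',np.argwhere(m)[:,::-1],48)[:,:2]-O)@C; print(s,w.min(0).round(1),w.max(0).round(1))
"
```

```text
t 38.5 tcp [466.3 289.8 120.5] carr [-197.3   81.2] rot [179.9  -2.  170.2] F [1.1 1.  0.5] gap 27.5 q [ 26.   6.  99.   1.  77. -55.]
target [498.1 284.   22. ]
[-7.1, -0.1, 19.5, 0.0, -0.007, 0.001]
[-7.0, -0.1, 19.5, 0.0, -0.007, 0.001]
[-6.9, -0.1, 19.6, 0.0, -0.007, 0.001]
[-6.7, -0.1, 19.6, 0.0, -0.007, 0.001]
[-6.6, -0.1, 19.7, 0.0, -0.007, 0.001]
yellow [225, 182, 24, 25, 466] [ -1.1 -50. ]
blue [195, 178, 25, 24, 465] [-1.  -0.9]
red [166, 170, 24, 24, 392] [ 4.7 48. ]
[0, 133, 39, 14, 201] [ 32.4 319.6] [ 64.2 382.5]
[147, 166, 36, 98, 1460] [-128.4   46.1] [40.6 95. ]
```

View pics/p7.png

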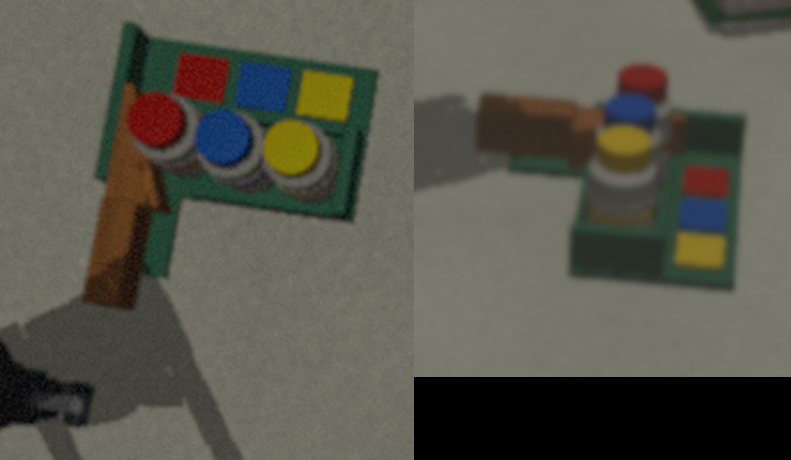

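Rear end of the wedge is at x about -128, so its origin is near -88, and the row stands at -50, -1 and 48. All upright and tight. Next I'll push the rear end with the fingers closed.

Emit:
{"name": "servo_tool", "arguments": {"motion": [[0,0,0,0,0,-0.01,0],[0,0,0,15,0,-0.01,0],[0,-4,0,20,0,-0.01,0],[0,-4,0,20,0,-0.006,0],[0,-4,0,20,0,0,0],[0,-3,0,12,0,0,0],[0,0,0,5,0,0,0],[0,0,0,0,0,0,0]]}}

```text
time: 39.4
tool_pos: [489.4, 286.0, 26.2]
tcp_rot: [179.8, 0.5, 169.9]
ft_force: [0.2, 0.2, -0.1]
finger_gap: 0.1
```

```bash
python3 plan.py -150 82 24 170 5 c
```

```text
t 39.4 tcp [489.4 286.   26.2] carr [-173.8   81.4] rot [179.8   0.5 169.9] F [ 0.2  0.2 -0.1] gap 0.1 q [ 25.  13. 102.  -0.  65. -55.]
target [513.  282.4  24. ]
[-4.8, 0.1, 0.5, 0.001, 0.002, -0.0]
[-4.8, 0.1, 0.5, 0.001, 0.002, -0.0]
[-4.8, 0.1, 0.5, 0.001, 0.002, -0.0]
[-4.8, 0.1, 0.5, 0.001, 0.002, -0.0]
[-4.8, 0.1, 0.5, 0.001, 0.002, -0.0]
```

Emit:
{"name": "servo_tool", "arguments": {"motion": [[0,-5,0,0.5,0,0.003,0],[0,-5,0,0.5,0,0.003,0],[0,-4,0,0,0,0.002,0],[0,-4,0,0,0,0,0],[0,-2,0,0,0,0,0]]}}

```text
time: 39.9
tool_pos: [513.3, 283.2, 29.0]
tcp_rot: [179.6, 0.3, 169.9]
ft_force: [-0.6, -0.8, -0.1]
finger_gap: 0.2
```

Emit:
{"name": "servo_tool", "arguments": {"motion": [[0,-2,0,0,0,0,0],[0,-2,0,0,0,0,0],[0,-2,0,0,0,0,0]]}}

```text
time: 40.2
tool_pos: [520.0, 282.2, 29.5]
tcp_rot: [179.6, 0.3, 169.9]
ft_force: [0.2, 0.6, -0.3]
finger_gap: -0.2
```

Emit:
{"name": "servo_tool", "arguments": {"motion": [[0,-2,0,0,0,0,0],[0,-2,0,0,0,0,0]]}}

```text
time: 40.4
tool_pos: [523.8, 281.5, 29.4]
tcp_rot: [179.6, 0.3, 169.9]
ft_force: [-10.7, 2.6, 6.3]
finger_gap: -0.0
```

```bash
python3 plan.py
```

```text
t 40.4 tcp [523.8 281.5  29.4] carr [-139.2   83. ] rot [179.6   0.3 169.9] F [-10.7   2.6   6.3] gap -0.0 q [ 23.  17.  97.   0.  66. -57.]
```

Emit:
{"name": "servo_tool", "arguments": {"motion": [[0,-1.5,0,-0.3,0,0,0],[0,-1.5,0,0,0,0,0]]}}

```text
time: 40.6
tool_pos: [523.7, 281.5, 29.0]
tcp_rot: [179.7, -0.1, 169.9]
ft_force: [-7.0, 1.6, 4.5]
finger_gap: -0.2
```

Emit:
{"name": "servo_tool", "arguments": {"motion": [[0,-2,0,-0.3,0,0,0],[0,-2,0,0,0,0,0]]}}

```text
time: 40.8
tool_pos: [523.6, 281.5, 28.4]
tcp_rot: [179.8, -0.6, 170.0]
ft_force: [-9.9, 0.9, 5.4]
finger_gap: 0.0
```

Emit:
{"name": "servo_tool", "arguments": {"motion": [[0,-4,0,0,0,0,0],[0,-4,0,0,0,0,0]]}}

```text
time: 41.0
tool_pos: [523.8, 281.5, 26.9]
tcp_rot: [179.9, -1.5, 170.1]
ft_force: [-20.2, 3.0, 11.8]
finger_gap: -0.2
```

Emit:
{"name": "servo_tool", "arguments": {"motion": [[0,3,0,0,0,0,0],[0,10,0,0,0,0,0],[0,20,0,-5,0,0,0],[0,20,0,-20,0,0,0],[0,20,0,-30,0,0,0],[0,20,0,-30,0,0,0],[0,10,0,-20,0,0,0],[0,0,0,0,0,0,0]]}}

```text
time: 41.8
tool_pos: [417.8, 298.8, 136.0]
tcp_rot: [-180.0, -1.6, 170.0]
ft_force: [0.5, 0.2, 0.9]
finger_gap: -0.1
```

```bash
python3 plan.py; python3 -c "
from h import *
a=snapshot('top');b=snapshot('side')
im=a.copy()
a=cv2.resize(a[130:330,110:290],None,fx=2.3,fy=2.3,interpolation=2);b=cv2.resize(b[130:260,290:420],None,fx=2.9,fy=2.9)
b=cv2.copyMakeBorder(b,0,a.shape[0]-b.shape[0],0,0,0);cv2.imwrite('pics/p8.png',np.hstack([a,b]))
O=np.array((646.5,175.6));an=np.radians(-10);C=np.array([[np.cos(an),-np.sin(an)],[np.sin(an),np.cos(an)]])
for col in('yellow','blue','red'):
    for c,s,m in blobs('top',im,col,40):
      W=px2w('top',c,101)[0,:2];w=(W-O)@C
      if abs(w[0])<25 and abs(w[1])<100: print(col,s,w.round(1))
      elif s[4]>900 and s[4]<1500: print('tub',col,px2w('top',c,50)[0,:2].round(1))
for c,s,m in blobs('top',im,'wood',150):
    w=(px2w('top',np.argwhere(m)[:,::-1],48)[:,:2]-O)@C; print(s,w.min(0).round(1),w.max(0).round(1))
"
```

```text
t 41.8 tcp [417.8 298.8 136. ] carr [-246.6   81.6] rot [-180.    -1.6  170. ] F [0.5 0.2 0.9] gap -0.1 q [ 29.  -1. 104.   1.  78. -51.]
yellow [225, 182, 24, 25, 467] [ -0.9 -50.1]
blue [195, 177, 24, 25, 466] [-0.8 -0.9]
tub blue [ 597.  -276.1]
red [166, 171, 24, 23, 400] [ 4.6 47.9]
tub red [ 462.3 -357.2]
[0, 133, 39, 14, 185] [ 33.2 319.6] [ 64.  382.5]
[146, 166, 37, 97, 1451] [-127.4   46.4] [40.3 95.2]
```

View pics/p8.png

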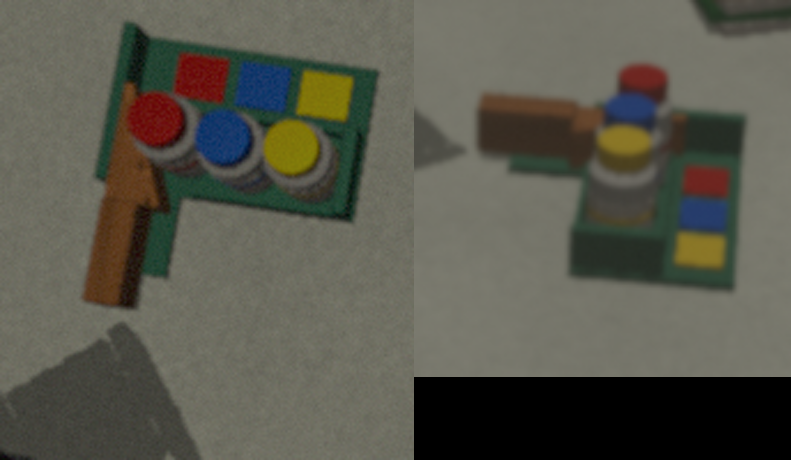

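The wedge didn't move under 20 N, the bottles are upright and tight, and the tubs are where they started. Handing in.

```bash
python3 -c "
from bench import *
hand_in(); print(sense()['time'])"
```

```text
the job is handed in; nothing more can be done
the job is handed in; nothing more can be done
```

The job is done and handed in, at about 42 s of the 128 s allowed. All three bottles stand upright in front of their own tags: yellow at the closed end, blue in the middle, red last. The wedge is jammed in the gap at the end of the row and let go.

**Last checks before handing in:**
- **Row:** the camera put the bottles at carrier y = -50.1, -0.9 and 47.9 mm, where a tight row is -50, 0 and 50. The two joints came out about 49 mm apart, so they are touching within measuring error.
- **Wedge:** its origin is at about x = -87 mm, inside the -92 to -80 range. It took 17.6 N on insertion, and a 20 N push on its rear end after letting go did not move it.
- **Tubs:** both are within 1 mm of where they started.
- **Robot:** the arm was clear of everything at hand-in.

**What didn't go to plan:**
- The first grip on yellow was off-centre and dragged it about 8 mm on the counter. I opened, re-centred and gripped it again.
- Yellow was first set down about 10 mm short of the closed end, so I pushed it back with the blue bottle while I still held blue.
- The two cameras disagreed by 4–10 mm on cap positions along y. I used the top camera for the final numbers.
- Red sits about 5 mm toward the back wall, pushed there by the wedge.

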